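# Rearrange the accessory display on the wine-shop counter

### The arm

A 7-joint arm with a two-finger parallel gripper is mounted at the origin on the work surface. World frame = base frame: x ahead of the robot, y to its left, z up, the work surface at z = 0. Lengths are in m, angles in rad, forces in N, time in s.
With the tool pointing down it reaches from about 0.4 to 0.875 m from the base axis. Payload 19.3 kg.
Tool frame: the origin (TCP) lies on the centre line of the jaws, within the pads' length; the fingertips stand 14 mm ahead of it and the grasp point (between the pads) lies 5 mm behind it; x points along the fingers, y is the direction in which the jaws open and shut, and the axes are right-handed (so a half turn about x gives the same grasp; the last joint's range is limited). The gripper opens to 85 mm and grips with 20 to 120 N. Pads are 22 mm wide; open, the fingers measure 114 mm over their backs; the gripper's body (76 mm by 85 mm) begins 54 mm behind the grasp point. The pads swing forward as they close: fully open they stand 13 mm farther back than shut.
Start: joints at [-1.261, 0.521, -0.036, 1.599, 0.021, 1.021, -0.113], TCP at [0.232, 0.58, 0.245] pointing down, gripper open.
Joint ranges: [-2.91, 2.91], [-0.3, 2.13], [-1.5, 1.42], [0.17, 2.43], [-1.26, 4.41], [0.16, 1.93], [-2.52, 2.52]. Speed limits (rad/s): [1.89, 1.89, 2.39, 2.39, 3.01, 3.01, 3.01].

### API

Orientations are given as [roll, pitch, yaw] about the fixed x, y, z axes, in that order (R = Rz(yaw) Ry(pitch) Rx(roll)).
In Python, from workcell import monitor, optics, bot gives the robot as it stands.
- The arm moves only by the tool arm_command, never from a script. Its arguments are lists of equal length, an entry for each row: "delta_pos": the shift along the tool's x, y, z as a fraction of full scale, a list of three; "rotation": the turn, a rotation vector about the tool's x, y, z as a fraction of full scale, a list of three. In form: {"delta_pos": [[dx, dy, dz], ...], "rotation": [[wx, wy, wz], ...]}. A call has 1 to 10 rows; each row shifts and turns the pose as measured when the row begins, along the tool's axes as they then stand; what a row does not reach is not made up. Full scale, the value 1, is 30 mm for a shift and 6 degrees for a turn. A row lasts 1/10 s, in which the tool goes at most 50 mm and 8.59 degrees, less where a joint would pass 70% of its speed; a pose out of reach is approached as far as the arm can. A call with a number of a shift or a turn outside -1 to 1 is refused whole. A call with a gripper value outside its range is refused whole. "gripper" is the closure, from -1 (fully open) to 1 (shut), so that 0 is half open, set as the call begins (left out, the last holds). The fingers move at their own pace and stop on an object; "grip_force" is the grip in N (left out, the last holds). Time passes only in rows, so rows that do not move let the fingers close. It gives the time, the measured TCP pose, the force and the opening at its end, in the units of the state.
- monitor.observe(): the state, without advancing time (a new reading comes with each control period).
- optics.grab_frame(name): name is "side" or "top"; returns the picture (480x640x3 uint8, red, green, blue); there is no depth.
- optics.camera_params(name): a dict with "fx", "fy", "cx", "cy" (pixels), "dist_coeffs" ([k1, k2, p1, p2, k3] as OpenCV has them; the pictures are not rectified), "origin" and "rotation" of the camera in the world. Camera axes: x right, y down, z forward; pixel columns grow to the right and rows downward; lengths in m; the calibration is good to about 2 mm. A picture is of the moment at which its call begins. camera_params takes no time and is no camera call.
- bot.job_done(): hands the job in, once; it reports no verdict.
The state is a dict: "clock": time; "qpos": joint angles; "qd": joint speeds; "joint_efforts": joint torques, N m; "position": TCP position; "tool_rot": TCP orientation; "force": force on the tool from outside, world axes, zero at the start; "moment": the same for the moment, N m; "grip_width": finger opening in m.
Only numpy, scipy, OpenCV 4.12 (cv2) and the standard library are available. Lean on these libraries where they do the work, as an engineer would, in place of code of your own. Each camera call takes 0.05 s, during which the arm holds its last target. There are 200 camera calls.

### The job

The three display stands have the wrong things on them. Lift the small case off the flat case and set it aside on a free spot, then rearrange so that the bronze crab corkscrew stands in the middle of the round stand, the brass fish opener upright in the middle of the square stand, and the flat case lies in the middle of the oblong stand along its length, with the small case put back on top, centred and lengthwise with it. The hexagonal tile and the cork trivet are free for parking things on the way; leave the porcelain cork bowl where it is.

Things in the scene. Friction and masses are not known exactly. Their poses are not given: they have to be found in the camera images.
- case_flat: The lower, longer wooden gift case: a solid closed box 130 (its x) x 56 (its y) x 38 mm tall with small brass fittings. Starts on the round stand with the small case on it. Origin: centre of its underside; z up. About 0.2 to 0.34 kg. Grip it across y (56 mm).
- case_small: The upper, shorter, paler wooden gift case: closed box 80 (x) x 50 (y) x 44 mm tall. Starts on top of the flat case. Origin: centre of its underside; z up. About 0.13 to 0.24 kg. Grip it across y (50 mm).
- crab: Bronze crab corkscrew lying flat, starts on the square stand. Body: rounded block 44 (x, front to back) x 60 (y) mm, sides vertical from 7 to 23 mm up, top 36 mm. Claws reach forward to x = 61 mm, 26 to 53 mm either side of the middle; legs and a steel worm along y to 66 mm. Origin: centre of the body's underside; z up. 0.22 to 0.37 kg. Grip the body across x (44 mm) at y = 0, between the claws.
- opener: Cast-brass opener, a fish standing on a round foot, starts on the oblong stand. Foot 58 mm across, 8 mm thick; round body 25 to 27 mm in diameter 36 to 55 mm above the underside; ring on top reaches 106 mm. Thin fins stick out along x, to 25 mm at -x. Origin: centre of the foot's underside; z up. 0.2 to 0.33 kg. Grip the body across y.
- stand_round: Round dark-wood display stand, fixed, 144 mm in diameter, 22 mm high, flat top. Origin: centre of its underside, on the counter.
- stand_square: Square dark slate display stand, fixed, 136 x 136 mm, 22 mm high, flat top. Origin: centre of its underside.
- stand_oblong: Oblong pale-wood display stand, fixed, 180 (its x) x 100 (y) mm, 22 mm high, flat top. Origin: centre of its underside.
- tile_hex: Free place: white porcelain hexagonal tile, fixed, 136 mm across the corners (118 mm across the flats), 10 mm high, flat top, empty. Origin: centre of its underside.
- trivet: Free place: round trivet made of 19 upright cork slices, fixed, 124 mm in diameter, 15 mm high, flat top, empty. Origin: centre of its underside.
- cork_bowl: Porcelain bowl with corks in it, loose, 80 mm in diameter at the rim, 42 mm high; not to be moved. Origin: centre of its underside. The other small things lying between the stands are under 50 mm tall.

How it is judged:
On the way:
1. the small case is set aside, upright and let go, well away from the flat case (horizontal distance between case_small and case_flat above 0.09 m and height (world z) of case_small below 0.03 m and angle between case_small's own z axis and vertical below 0.12 rad and contact force between the fingers and case_small below 0.1 N), for 0.2 s.
At the end, for the whole second after the job is handed in: Crab on the round, opener on the square, flat case on the oblong stand, each within 15 mm of its centre and 7 degrees of upright; flat case within 11 degrees of the long direction; small case on it within 12 mm and 11 degrees; all at rest (horizontal distance between crab and stand_round below 0.015 m and z of crab in the frame of stand_round between 0.017 and 0.028 m and angle between each of crab, opener, case_flat, case_small's own z axis and vertical below 0.12 rad and linear speed of each of crab, opener, case_flat, case_small below 0.02 m/s and horizontal distance between opener and stand_square below 0.015 m and z of opener in the frame of stand_square between 0.017 and 0.028 m and horizontal distance between case_flat and stand_oblong below 0.015 m and z of case_flat in the frame of stand_oblong between 0.017 and 0.028 m and angle between the x axis of case_flat and the x axis of stand_oblong, either way round below 0.2 rad and horizontal distance between case_small and case_flat below 0.012 m and z of case_small in the frame of case_flat between 0.033 and 0.044 m and angle between the x axis of case_small and the x axis of case_flat, either way round below 0.2 rad); the robot touches nothing.
It fails at once if the porcelain bowl is shifted by more than 30 mm (distance of cork_bowl from where it was at the start of the episode above 0.03 m).
It also fails if it takes over 144 s, if anything falls off the work surface, if the arm or the gripper's body presses on something with over 40 N, if the wrist force passes 120 N, or if a joint passes its speed limit or range.

## Working session

There is one attempt and no reset: what is moved stays moved. The work goes in short steps, Python scripts to look and compute and a tool call to move; the robot and the scene stay as the last step left them, time stands still between calls to the robot, and variables do not carry over. Pictures are saved under pics/ and viewed, about 12 in all and at most 16, crops included, and the job is handed in when it is done.

Besides the shell and the picture viewer there is one more tool, called after "Request:" by a JSON object that holds its "method" and its "body". arm_command: Moves the arm, as the interface text tells. Its arguments: {"type":"object","properties":{"delta_pos":{"type":"array","items":{"type":"array","items":{"type":"number"}}},"rotation":{"type":"array","items":{"type":"array","items":{"type":"number"}}},"gripper":{"type":"number"},"grip_force":{"type":"number"}},"required":["delta_pos","rotation"]}

```bash
ls; mkdir -p pics
python3 - <<'E'
from workcell import monitor, optics, bot
import cv2
print(monitor.observe())
for n in("top","side"):
    print(n,optics.camera_params(n))
    cv2.imwrite(f"pics/{n}0.png",optics.grab_frame(n)[:,:,::-1])
E
```

```text
pics
{'clock': 0.0, 'qpos': array([-1.26117566,  0.5220389 , -0.03634433,  1.59995814,  0.02122277,
        1.02111212, -0.11281015]), 'qd': array([ 3.71768784e-04, -1.71634764e-03, -8.41606311e-04, -4.42283563e-05,
        1.64208003e-04, -1.57855294e-03,  2.84844552e-04]), 'joint_efforts': array([ 1.42465691e-03, -9.27094245e+01,  1.98051922e+00, -3.69940317e+01,
        1.79453212e-02,  8.06627126e-03, -8.53729375e-06]), 'position': array([0.23163713, 0.58016363, 0.24472789]), 'tool_rot': array([-1.49030097,  1.56966558, -1.87011608]), 'force': array([ 0.19686534, -0.15503409,  0.70147867]), 'moment': array([-0.01338125, -0.04033792,  0.00336248]), 'grip_width': 0.0852260726896037}
top {'fx': 572.2020171154888, 'fy': 572.2020171154888, 'cx': 324.6198040024176, 'cy': 248.6845473666617, 'dist_coeffs': array([-0.16947705,  0.        ,  0.        ,  0.        ,  0.        ]), 'origin': array([0.38722749, 0.01266561, 1.16425026]), 'rotation': array([-2.97573514, -0.02488893, -1.57414093])}
side {'fx': 519.134331434881, 'fy': 519.134331434881, 'cx': 318.97607083523803, 'cy': 242.31080820901573, 'dist_coeffs': array([-0.11048696,  0.        ,  0.        ,  0.        ,  0.        ]), 'origin': array([0.54185309, 0.75399017, 0.96775427]), 'rotation': array([-2.44193241,  0.01623562,  3.13373929])}
```

View pics/top0.png

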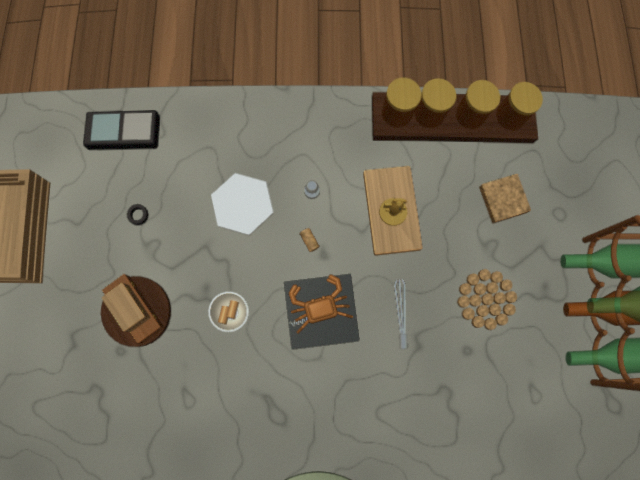

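View pics/side0.png

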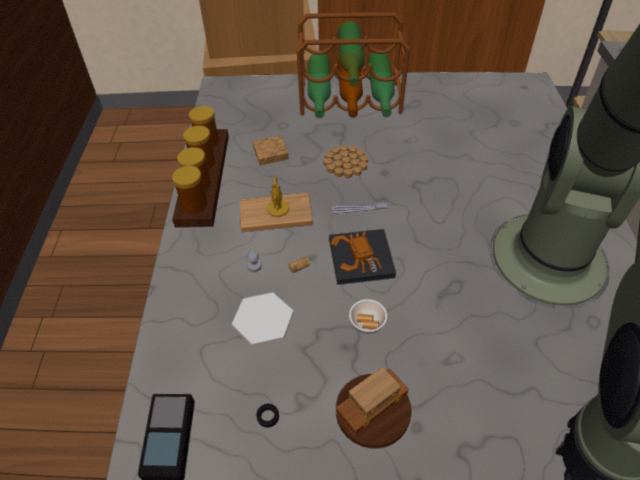

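Top view: small case on the flat case on the round stand (135,311), bowl (229,312), hex tile (242,204), crab on the square (321,310) with claws up, opener on the oblong (394,210), trivet (487,299). Next I'll make the helpers, colour-mask measurements and one crop montage.

```bash
cat > h.py <<'E'
import numpy as np, cv2
from scipy.spatial.transform import Rotation as R
from scipy.optimize import least_squares
from workcell import monitor, optics, bot
P={n:optics.camera_params(n) for n in("top","side")}
def cam(n):
    p=P[n]; K=np.array([[p['fx'],0,p['cx']],[0,p['fy'],p['cy']],[0,0,1]]); return K,p['dist_coeffs'],R.from_euler('xyz',p['rotation']).as_matrix(),np.array(p['origin'])
def plane(n,px,z):
    K,d,M,o=cam(n); u=cv2.undistortPoints(np.float64(px).reshape(-1,1,2),K,d).reshape(-1,2)
    r=np.c_[u,np.ones(len(u))]@M.T; return o+r*((np.asarray(z)-o[2])/r[:,2])[:,None]
def proj(n,X):
    K,d,M,o=cam(n); return cv2.projectPoints(np.float64(X).reshape(-1,3),cv2.Rodrigues(M.T)[0],-M.T@o,K,d)[0].reshape(-1,2)
def sil(n,cnt,h,z0=0.):
    """outline pixels -> footprint points of an upright prism: far side at its top, near side at its foot"""
    a=plane(n,cnt,z0+h); b=plane(n,cnt,z0); c=a.mean(0)[:2]; v=c-cam(n)[3][:2]
    far=(a[:,:2]-c)@v>0
    return np.where(far[:,None],a,b)[:,:2]
def goto(x=None,y=None,z=None,jaw=None):
    """print the whole move in tool axes: shift in rows of 30 mm, turn in rows of 6 deg; jaw= world angle (deg) of jaw line"""
    s=monitor.observe(); M=R.from_euler('xyz',s['tool_rot']).as_matrix(); p=s['position']
    j=np.degrees(np.arctan2(M[1,1],M[0,1])); t=j
    if jaw is not None: t=j+((jaw-j+90)%180-90)
    T=np.radians(t); Y=np.array([np.cos(T),np.sin(T),0]); X=np.array([0,0,-1.]); G=np.c_[X,Y,np.cross(X,Y)]
    w=(R.from_matrix(M).inv()*R.from_matrix(G)).as_rotvec()
    tgt=np.array([p[i] if v is None else v for i,v in enumerate((x,y,z))])
    print('t %.1f'%s['clock'],'pos',p.round(4),'jaw %.1f'%j,'q',s['qpos'].round(2),'w %.4f'%s['grip_width'],'F',s['force'].round(1))
    print(' turn(6deg)',(np.degrees(w)/6).round(2),' shift(30mm) AFTER turn',(G.T@(tgt-p)/.03).round(2),' now',(M.T@(tgt-p)/.03).round(2))
def save(name,n,boxes,s,wh=None):
    pass
E
python3 - <<'E'
from h import *
T=cv2.imread('pics/top0.png');S=cv2.imread('pics/side0.png')
c=lambda I,x,y:cv2.resize(I[y:y+100,x:x+88],None,fx=3,fy=3,interpolation=cv2.INTER_CUBIC)
cv2.imwrite('pics/m1.png',np.vstack([np.hstack([c(T,92,262),c(T,277,262),c(T,350,160)]),np.hstack([c(S,328,352),c(S,320,205),c(S,235,150)])]))
hsv={n:cv2.cvtColor(I,cv2.COLOR_BGR2HSV) for n,I in(("top",T),("side",S))}
for n,pts in(("top",dict(round=(165,300),sq=(295,335),obl=(380,240),hex=(242,204),smallc=(125,300),flat=(150,320),crab=(320,308),gray=(400,430),op=(390,213),bowl=(215,300))),("side",dict(round=(400,430),sq=(385,270),obl=(250,215),hex=(262,318),smallc=(373,388),flat=(345,412),gray=(500,420)))):
    for k,(x,y) in pts.items(): print(n,k,hsv[n][y,x],end='; ')
E
```

```text
top round [ 10 149  72]; top sq [75  7 69]; top obl [ 18 106 159]; top hex [ 86   9 207]; top smallc [ 17 107 146]; top flat [ 14 160 115]; top crab [ 15 167 160]; top gray [ 32  27 122]; top op [ 21 168  82]; top bowl [ 23  44 128]; side round [  8 154  68]; side sq [113  21  49]; side obl [ 15 122 159]; side hex [ 30   3 192]; side smallc [ 15 121 152]; side flat [ 13 173 112]; side gray [  9  16 114];
```

View pics/m1.png

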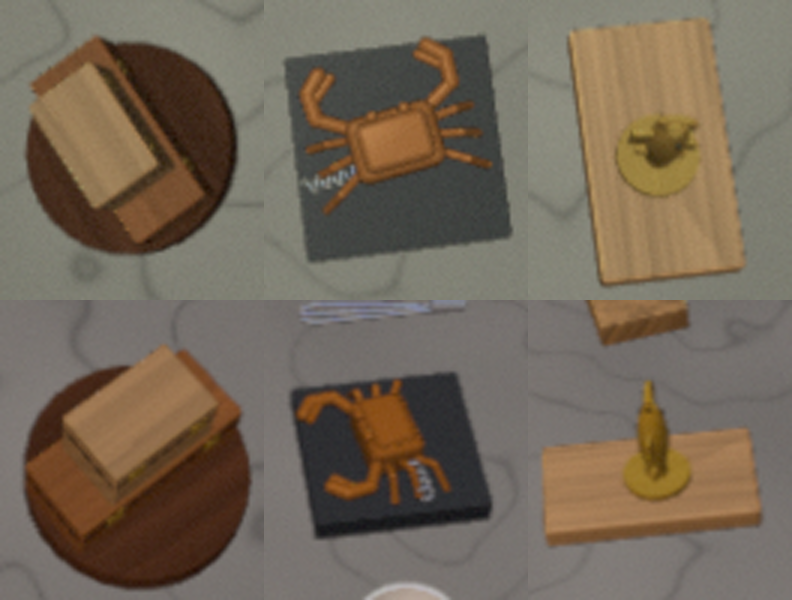

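Montage: case stack tilted ~35° on the round stand, crab with claws toward +x turned ~10°, opener foot clear with fins seeming to run along the world y direction. Now measure everything by masks.

```bash
cat > meas.py <<'E'
from h import *
I={n:cv2.imread(f'pics/{n}0.png') for n in P}
H={n:cv2.cvtColor(cv2.GaussianBlur(I[n],(3,3),0),cv2.COLOR_BGR2HSV) for n in P}
def cnt(n,lo,hi,box):
    m=cv2.inRange(H[n],np.array(lo),np.array(hi)); k=np.zeros_like(m); x,y,w,h=box; k[y:y+h,x:x+w]=255; m&=k
    m=cv2.morphologyEx(m,cv2.MORPH_CLOSE,np.ones((5,5)));m=cv2.morphologyEx(m,cv2.MORPH_OPEN,np.ones((3,3)))
    c=max(cv2.findContours(m,cv2.RETR_EXTERNAL,cv2.CHAIN_APPROX_NONE)[0],key=cv2.contourArea); return c[:,0,:].astype(float)
def rect(p):
    (c,s,a)=cv2.minAreaRect(np.float32(p*1000)); 
    if s[0]<s[1]: s=s[::-1];a+=90
    return (np.array(c)/1000).round(4),'size mm',np.round(s,1),'x-axis deg %.1f'%(((a+90)%180)-90)
def circ(p,r):
    s=least_squares(lambda q:np.hypot(*(p-q[:2]).T)-q[2],[*p.mean(0),r],loss='soft_l1',f_scale=.001); return s.x.round(4)
if __name__=='__main__':
    B=dict(round={'top':(95,270,85,80),'side':(330,360,90,95)},sq={'top':(280,268,85,85),'side':(325,225,75,62)},obl={'top':(358,160,70,100),'side':(235,190,82,45)},hexa={'top':(205,168,75,72),'side':(225,285,75,65)},triv={'top':(452,262,70,72),'side':(318,140,56,42)})
    for n in P:
        print(n)
        c=cnt(n,(0,60,20),(25,255,190),B['round'][n]); h=cv2.convexHull(np.float32(c))[:,0]
        p=sil(n,c,.022); print(' round',circ(p,.072))
        m=cnt(n,(0,0,0),(179,255,92),B['sq'][n]); print(' square',*rect(sil(n,m,.022)))
        m=cnt(n,(8,60,95),(24,255,255),B['obl'][n]); print(' oblong',*rect(sil(n,m,.022)))
        m=cnt(n,(0,0,165),(179,60,255),B['hexa'][n]); q=sil(n,m,.010); print(' hex',((q.max(0)+q.min(0))/2).round(4),'ext',np.ptp(q,axis=0).round(4))
        m=cnt(n,(5,70,60),(25,255,255),B['triv'][n]); q=sil(n,cv2.convexHull(np.float32(m))[:,0],.015); q=q[~np.isnan(q).any(1)]; print(' trivet',cv2.minEnclosingCircle(np.float32(q*1000)))
        m=cnt(n,(12,60,126),(24,135,255),B['round'][n]); print(' small top',*rect(plane(n,m,.104)[:,:2]))
        m=cnt(n,(19,150,70),(30,255,255),B['obl'][n]); print(' foot+fish',len(m),*rect(plane(n,m,.030)[:,:2]))
        m=cnt(n,(5,135,95),(20,255,255),B['sq'][n]); m2=cv2.morphologyEx(cv2.fillPoly(np.zeros((480,640),np.uint8),[m.astype(int)],255),cv2.MORPH_OPEN,cv2.getStructuringElement(cv2.MORPH_ELLIPSE,(13,13)))
        c=cv2.findContours(m2,0,1)[0]; c=max(c,key=cv2.contourArea)[:,0].astype(float); print(' crab body(z .045)',*rect(plane(n,c,.045)[:,:2]))
E
python3 meas.py
python3 - <<'E'
from h import *
T=cv2.imread('pics/top0.png');S=cv2.imread('pics/side0.png')
c=lambda I,x,y:cv2.resize(I[y:y+50,x:x+40],None,fx=9,fy=9,interpolation=cv2.INTER_CUBIC)
cv2.imwrite('pics/m2.png',np.hstack([c(T,374,182),c(S,257,172)]))
E
```

```text
top
 round [0.4523 0.3699 0.0706]
 square [ 0.4525 -0.0098] size mm [138.3 135.4] x-axis deg -83.0
 oblong [ 0.6626 -0.158 ] size mm [181.  104.9] x-axis deg 7.8
 hex [0.677  0.1563] ext [0.1243 0.1275]
 trivet ((475.3876037597656, -352.0676574707031), 62.39890670776367)
 small top [0.457  0.3678] size mm [85.4 48.7] x-axis deg 36.4
 foot+fish 67 [ 0.6596 -0.158 ] size mm [44.  37.9] x-axis deg -89.6
 crab body(z .045) [ 0.4552 -0.004 ] size mm [79.2 41.8] x-axis deg -74.8
side
 round [0.4504 0.3668 0.0711]
 square [ 0.4508 -0.0087] size mm [144.7 136. ] x-axis deg 6.8
 oblong [ 0.6623 -0.1665] size mm [184.1 116.4] x-axis deg 6.2
 hex [0.6765 0.1526] ext [0.126  0.1183]
 trivet ((474.6473693847656, -351.0422668457031), 62.255672454833984)
 small top [0.4549 0.3661] size mm [78.9 49.6] x-axis deg 36.0
 foot+fish 71 [ 0.6539 -0.1706] size mm [88.7 53.9] x-axis deg 88.6
 crab body(z .045) [ 0.454 -0.004] size mm [81.2 42.3] x-axis deg -78.2
```

View pics/m2.png

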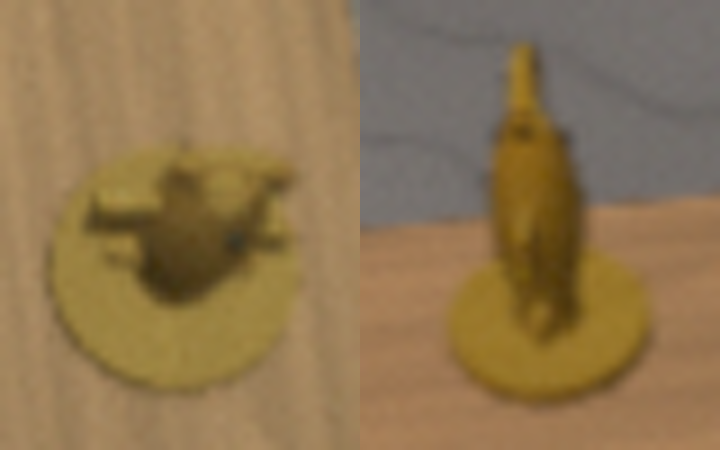

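Opener's fins run along world y (crop: body ~(185,240), foot centred (393,212) in the frame), so jaws along world x. The two views agree within ~3 mm and sizes match. Start moving: approach the small case.

Run:
```python
from h import *
from meas import *
goto(.456,.367,.16,126.2)
c=plane("top",[[393.2,211.8]],.03); d=plane("side",[[278,207.6]],.03); print('foot',c.round(4),d.round(4))
print('body mid px->z.067', plane("top",[[374+180/9,182+235/9]],.067))
```

```text
t 0.1 pos [0.2316 0.5802 0.2448] jaw 68.2 q [-1.26  0.52 -0.04  1.6   0.02  1.02 -0.11] w 0.0858 F [-1.  -0.6 -0.3]
 turn(6deg) [-9.66 -0.    0.01]  shift(30mm) AFTER turn [  2.83 -10.15   1.84]  now [ 2.83 -3.82  9.58]
foot [[ 0.6537 -0.1568  0.03  ]] [[ 0.6528 -0.1516  0.03  ]]
body mid px->z.067 [[ 0.65247836 -0.15303079  0.067     ]]
```

Request:
{"method": "arm_command", "body": {"delta_pos": [[0,0,0],[0,0,0],[0,0,0],[0,0,0],[0,0,0],[0,0,0],[0,0,0],[0,0,0],[0,0,0],[0,0,0]], "rotation": [[-0.97,0,0],[-0.97,0,0],[-0.97,0,0],[-0.97,0,0],[-0.97,0,0],[-0.97,0,0],[-0.97,0,0],[-0.97,0,0],[-0.97,0,0],[-0.97,0,0]], "gripper": -1, "grip_force": 40}}

```text
clock: 1.1
position: [0.2308, 0.5784, 0.2413]
tool_rot: [-2.523, 1.563, -1.847]
force: [0.2, -0.6, 0.2]
grip_width: 0.085
```

Request:
{"method": "arm_command", "body": {"delta_pos": [[0.25,-1,0.18],[0.25,-1,0.18],[0.25,-1,0.18],[0.25,-1,0.18],[0.25,-1,0.18],[0.25,-1,0.18],[0.25,-1,0.18],[0.25,-1,0.18],[0.25,-1,0.18],[0.25,-1,0.18]], "rotation": [[0,0,0],[0,0,0],[0,0,0],[0,0,0],[0,0,0],[0,0,0],[0,0,0],[0,0,0],[0,0,0],[0,0,0]]}}

```text
clock: 2.1
position: [0.4652, 0.3733, 0.1619]
tool_rot: [-2.902, 1.56, -2.214]
force: [-0.0, 0.5, -0.3]
grip_width: 0.0855
```

```bash
python3 -c "
from h import *
goto(.456,.367,.08,126.2)"
```

```text
t 2.1 pos [0.4652 0.3733 0.1619] jaw 129.4 q [-0.61  0.59 -0.25  1.74  0.18  0.85  1.33] w 0.0855 F [-0.   0.5 -0.3]
 turn(6deg) [ 0.53 -0.1   0.03]  shift(30mm) AFTER turn [ 2.73  0.01 -0.37]  now [ 2.73  0.04 -0.34]
```

Request:
{"method": "arm_command", "body": {"delta_pos": [[0,0,-0.36],[0.5,0,0],[0.5,0,0],[0.5,0,0],[0.5,0,0],[0.4,0,0],[0,0,0]], "rotation": [[0.53,-0.1,0.03],[0,0,0],[0,0,0],[0,0,0],[0,0,0],[0,0,0],[0,0,0]]}}

```text
clock: 2.8
position: [0.4602, 0.3598, 0.0846]
tool_rot: [-2.602, 1.567, -1.981]
force: [-0.7, 0.3, 0.6]
grip_width: 0.0855
```

```bash
python3 -c "
from h import *
goto(.456,.367,.08,126.2)
cv2.imwrite('pics/a1.png',np.vstack([cv2.resize(optics.grab_frame('side')[330:480,270:470,::-1],None,fx=3,fy=3)]))"
```

```text
t 2.8 pos [0.4602 0.3598 0.0846] jaw 125.6 q [-0.62  0.68 -0.2   1.82  0.21  0.67  1.24] w 0.0855 F [-0.7  0.3  0.6]
 turn(6deg) [-0.1  -0.03  0.02]  shift(30mm) AFTER turn [0.15 0.28 0.03]  now [0.15 0.28 0.03]
```

View pics/a1.png

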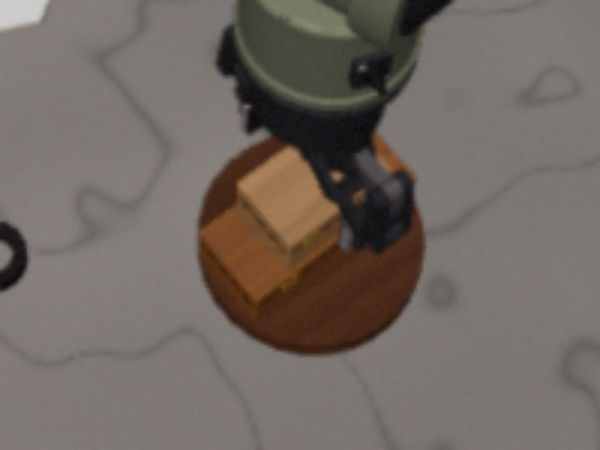

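The gripper straddles the small case, with the finger clear of the flat case; fix the 8 mm jaw-axis offset, then close and lift.

Request:
{"method": "arm_command", "body": {"delta_pos": [[0.1,0.25,0.03],[0.04,0,0]], "rotation": [[-0.1,0,0],[0,0,0]]}}

```text
clock: 3.05
position: [0.4569, 0.3677, 0.0821]
tool_rot: [-2.225, 1.569, -1.592]
force: [-0.1, 0.2, -0.4]
grip_width: 0.0853
```

Request:
{"method": "arm_command", "body": {"delta_pos": [[0,0,0],[0,0,0],[0,0,0],[0,0,0],[0,0,0],[0,0,0]], "rotation": [[0,0,0],[0,0,0],[0,0,0],[0,0,0],[0,0,0],[0,0,0]], "gripper": 1, "grip_force": 40}}

```text
clock: 3.65
position: [0.4574, 0.368, 0.0834]
tool_rot: [-1.429, 1.569, -0.796]
force: [0.5, 0.3, -2.9]
grip_width: 0.0491
```

```bash
python3 -c "
from h import *
goto(.456,.367,.16,126.2)
goto(.677,.1545,.16,126.2)"
```

```text
t 3.6 pos [0.4574 0.368  0.0834] jaw 126.3 q [-0.64  0.68 -0.21  1.81  0.21  0.67  1.24] w 0.0491 F [ 0.5  0.3 -2.9]
 turn(6deg) [0.01 0.   0.02]  shift(30mm) AFTER turn [-2.55  0.   -0.06]  now [-2.55 -0.   -0.06]
t 3.6 pos [0.4574 0.368  0.0834] jaw 126.3 q [-0.64  0.68 -0.21  1.81  0.21  0.67  1.24] w 0.0491 F [ 0.5  0.3 -2.9]
 turn(6deg) [0.01 0.   0.02]  shift(30mm) AFTER turn [ -2.55 -10.07   1.7 ]  now [ -2.53 -10.07   1.7 ]
```

Request:
{"method": "arm_command", "body": {"delta_pos": [[-0.5,0,0],[-1,0,0],[-0.5,-0.7,0.1],[0,-1,0.17],[0,-1,0.17],[0,-1,0.17],[0,-1,0.17],[0,-1,0.17],[0,-1,0.17],[0,-1,0.17]], "rotation": [[0,0,0],[0,0,0],[0,0,0],[0,0,0],[0,0,0],[0,0,0],[0,0,0],[0,0,0],[0,0,0],[0,0,0]]}}

```text
clock: 4.65
position: [0.6291, 0.204, 0.1571]
tool_rot: [-0.029, 1.565, 0.612]
force: [0.2, 0.1, -2.6]
grip_width: 0.0494
```

```bash
python3 -c "
from h import *
goto(.677,.1545,.05,126.2)"
```

```text
t 4.7 pos [0.6291 0.204  0.1571] jaw 126.7 q [-0.26  0.68 -0.22  1.57  0.18  0.91  1.67] w 0.0494 F [ 0.2  0.1 -2.6]
 turn(6deg) [0.09 0.05 0.  ]  shift(30mm) AFTER turn [ 3.57 -2.28  0.31]  now [ 3.57 -2.28  0.27]
```

Request:
{"method": "arm_command", "body": {"delta_pos": [[0,-0.76,0.1],[0,-0.76,0.1],[0,-0.76,0.1],[0.8,0,0],[0.8,0,0],[0.8,0,0],[0.8,0,0],[0.3,0,0]], "rotation": [[0.09,0.05,0],[0,0,0],[0,0,0],[0,0,0],[0,0,0],[0,0,0],[0,0,0],[0,0,0]]}}

```text
clock: 5.45
position: [0.6846, 0.1458, 0.0601]
tool_rot: [-0.492, 1.562, 0.131]
force: [-0.3, -0.3, -2.3]
grip_width: 0.0494
```

```bash
python3 -c "
from h import *
goto(.677,.1545,.035,126.2)"
```

```text
t 5.5 pos [0.6846 0.1458 0.0601] jaw 125.7 q [-0.18  0.85 -0.19  1.5   0.2   0.8   1.75] w 0.0494 F [-0.3 -0.3 -2.3]
 turn(6deg) [-0.08  0.07  0.04]  shift(30mm) AFTER turn [ 0.84  0.38 -0.03]  now [ 0.83  0.39 -0.04]
```

Request:
{"method": "arm_command", "body": {"delta_pos": [[0.25,0.38,-0.04],[0.25,0,0],[0.2,0,0],[0.08,0,0],[0.05,0,0]], "rotation": [[-0.08,0.07,0.04],[0,0,0],[0,0,0],[0,0,0],[0,0,0]]}}

```text
clock: 5.95
position: [0.6774, 0.1562, 0.0368]
tool_rot: [-0.041, 1.568, 0.592]
force: [-0.5, -0.1, -1.0]
grip_width: 0.0495
```

```bash
python3 -c "
from h import *
goto(.677,.1545,.0334,126.2)"
```

```text
t 6.0 pos [0.6774 0.1562 0.0368] jaw 126.3 q [-0.2   0.88 -0.19  1.51  0.21  0.77  1.73] w 0.0495 F [-0.5 -0.1 -1. ]
 turn(6deg) [0.01 0.02 0.  ]  shift(30mm) AFTER turn [ 0.11 -0.04 -0.04]  now [ 0.11 -0.04 -0.04]
```

Request:
{"method": "arm_command", "body": {"delta_pos": [[0.06,0,0],[0.05,0,0],[0.03,0,0]], "rotation": [[0,0,0],[0,0,0],[0,0,0]]}}

```text
clock: 6.25
position: [0.6781, 0.1561, 0.0332]
tool_rot: [-0.191, 1.567, 0.442]
force: [0.1, 2.1, 4.0]
grip_width: 0.0497
```

Request:
{"method": "arm_command", "body": {"delta_pos": [[0,0,0],[0,0,0],[0,0,0],[0,0,0],[0,0,0],[-0.3,0,0],[-0.6,0,0],[-1,0,0],[-1,0,0],[-1,0,0]], "rotation": [[0,0,0],[0,0,0],[0,0,0],[0,0,0],[0,0,0],[0,0,0],[0,0,0],[0,0,0],[0,0,0],[0,0,0]], "gripper": -1}}

```text
clock: 7.25
position: [0.6764, 0.1555, 0.1558]
tool_rot: [0.842, 1.57, 1.475]
force: [0.3, 0.3, -1.3]
grip_width: 0.0856
```

Request:
{"method": "arm_command", "body": {"delta_pos": [[-1,0,0],[-1,0,0],[0,0,0],[0,0,0],[0,0,0],[0,0,0],[0,0,0],[0,0,0],[0,0,0],[0,0,0]], "rotation": [[1,0,0],[1,0,0],[1,0,0],[1,0,0],[1,0,0],[1,0,0],[1,0,0],[1,0,0],[1,0,0],[1,0,0]]}}

```text
clock: 8.25
position: [0.6779, 0.1569, 0.2437]
tool_rot: [0.963, 1.547, 0.51]
force: [-0.2, 0.2, -0.2]
grip_width: 0.0853
```

Request:
{"method": "arm_command", "body": {"delta_pos": [[0,0,0],[0,0,0],[0,0,0],[0,0,0],[0,0,0],[0,0,0],[0,0,0],[0,0,0]], "rotation": [[1,0,0],[1,0,0],[1,0,0],[1,0,0],[1,0,0],[1,0,0],[1,0,0],[1,0,0]]}}

```text
clock: 9.05
position: [0.6768, 0.159, 0.2584]
tool_rot: [1.971, 1.535, 0.646]
force: [-0.6, -0.2, -0.2]
grip_width: 0.0855
```

```bash
python3 -c "
from h import *
goto(.653,-.154,.2,0)"
```

```text
t 9.1 pos [0.6768 0.159  0.2584] jaw 14.1 q [-0.47  0.62  0.26  1.42 -0.18  1.09  0.07] w 0.0855 F [-0.6 -0.2 -0.2]
 turn(6deg) [ 2.35 -0.17 -0.3 ]  shift(30mm) AFTER turn [ 1.95 -0.79 10.43]  now [ 1.7  -3.37  9.95]
```

Request:
{"method": "arm_command", "body": {"delta_pos": [[0,0,0],[0,0,0],[0,0,0],[0.3,-0.08,1],[0.3,-0.08,1],[0.3,-0.08,1],[0.2,-0.08,1],[0.2,-0.08,1],[0.2,-0.08,1],[0.2,-0.08,1]], "rotation": [[0.78,-0.06,-0.1],[0.78,-0.06,-0.1],[0.6,-0.06,-0.1],[0,0,0],[0,0,0],[0,0,0],[0,0,0],[0,0,0],[0,0,0],[0,0,0]]}}

```text
clock: 10.05
position: [0.6615, -0.0479, 0.2213]
tool_rot: [2.5, 1.552, 0.948]
force: [0.2, 0.4, -0.4]
grip_width: 0.0855
```

```bash
python3 -c "
from h import *
goto(.653,-.154,.18,0)"
```

```text
t 10.1 pos [ 0.6615 -0.0479  0.2213] jaw 1.0 q [-0.21  0.62  0.31  1.54 -0.23  1.01  0.19] w 0.0855 F [ 0.2  0.4 -0.4]
 turn(6deg) [ 0.18 -0.15 -0.11]  shift(30mm) AFTER turn [ 1.38 -0.28  3.54]  now [ 1.32 -0.36  3.55]
```

Request:
{"method": "arm_command", "body": {"delta_pos": [[0.4,-0.1,0.9],[0.4,-0.1,0.9],[0.4,-0.05,0.9],[0,0,0.5],[0,0,0]], "rotation": [[0.1,-0.12,-0.1],[0,0,0],[0,0,0],[0,0,0],[0,0,0]]}}

```text
clock: 10.55
position: [0.6547, -0.1508, 0.1912]
tool_rot: [2.237, 1.562, 0.67]
force: [-0.6, 0.2, 0.5]
grip_width: 0.0849
```

```bash
python3 -c "
from h import *
goto(.653,-.154,.074,0)
cv2.imwrite('pics/a2.png',cv2.resize(optics.grab_frame('side')[100:300,180:420,::-1],None,fx=3,fy=3))"
```

```text
t 10.6 pos [ 0.6547 -0.1508  0.1912] jaw 0.2 q [-0.05  0.67  0.31  1.53 -0.24  0.97  0.34] w 0.0849 F [-0.6  0.2  0.5]
 turn(6deg) [ 0.04 -0.05 -0.07]  shift(30mm) AFTER turn [ 3.91 -0.06  0.11]  now [ 3.91 -0.08  0.13]
```

View pics/a2.png

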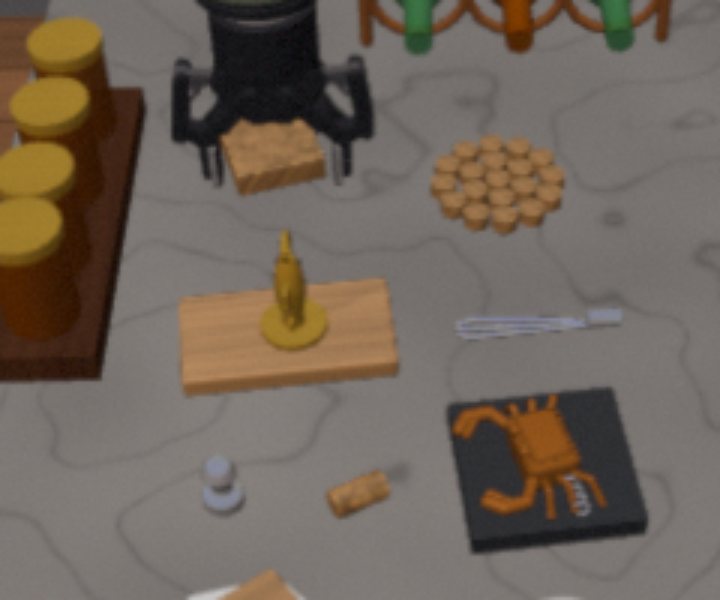

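The open jaws are centred above the fish in x; the small case is on the hex tile. Descend.

Request:
{"method": "arm_command", "body": {"delta_pos": [[0.6,-0.06,0.1],[0.7,0,0],[0.7,0,0],[0.7,0,0],[0.4,0,0],[0.2,0,0]], "rotation": [[0.04,-0.05,-0.07],[0,0,0],[0,0,0],[0,0,0],[0,0,0],[0,0,0]]}}

```text
clock: 11.2
position: [0.6562, -0.1422, 0.0904]
tool_rot: [2.459, 1.565, 0.898]
force: [0.1, -0.3, 0.9]
grip_width: 0.0855
```

```bash
python3 -c "
from h import *
goto(.653,-.154,.074,0)"
```

```text
t 11.2 pos [ 0.6562 -0.1422  0.0904] jaw 0.5 q [-0.04  0.79  0.27  1.59 -0.28  0.79  0.36] w 0.0855 F [ 0.1 -0.3  0.9]
 turn(6deg) [ 0.09 -0.05 -0.04]  shift(30mm) AFTER turn [ 0.55 -0.11  0.39]  now [ 0.54 -0.11  0.39]
```

Request:
{"method": "arm_command", "body": {"delta_pos": [[0.15,-0.11,0.38],[0.15,0,0.05],[0.15,0,0.04],[0.1,0,0.02]], "rotation": [[0.09,-0.05,-0.04],[0,0,0],[0,0,0],[0,0,0]]}}

```text
clock: 11.6
position: [0.6536, -0.1576, 0.0739]
tool_rot: [0.682, 1.569, -0.889]
force: [-0.3, -0.2, -0.1]
grip_width: 0.0855
```

```bash
python3 -c "
from h import *
goto(.653,-.154,.074,0)"
```

```text
t 11.6 pos [ 0.6536 -0.1576  0.0739] jaw -0.0 q [-0.02  0.82  0.27  1.59 -0.28  0.77  0.37] w 0.0855 F [-0.3 -0.2 -0.1]
 turn(6deg) [-0.    0.01 -0.01]  shift(30mm) AFTER turn [-0.   -0.02 -0.12]  now [-0.   -0.02 -0.12]
```

Request:
{"method": "arm_command", "body": {"delta_pos": [[0,-0.02,-0.1],[0,0,0],[0,0,0],[0,0,0],[0,0,0],[0,0,0],[0,0,0],[0,0,0]], "rotation": [[0,0,0],[0,0,0],[0,0,0],[0,0,0],[0,0,0],[0,0,0],[0,0,0],[0,0,0]], "gripper": 1, "grip_force": 40}}

```text
clock: 12.4
position: [0.6537, -0.1542, 0.0749]
tool_rot: [1.222, 1.568, -0.349]
force: [-0.1, -0.3, 0.0]
grip_width: 0.0247
```

```bash
python3 -c "
from h import *
goto(.475,-.3516,.13,0)
cv2.imwrite('pics/x_t.png',optics.grab_frame('top')[:,:,::-1]);cv2.imwrite('pics/x_s.png',optics.grab_frame('side')[:,:,::-1])"
```

```text
t 12.4 pos [ 0.6537 -0.1542  0.0749] jaw 0.0 q [-0.02  0.81  0.27  1.6  -0.28  0.77  0.37] w 0.0247 F [-0.1 -0.3  0. ]
 turn(6deg) [ 0.    0.01 -0.03]  shift(30mm) AFTER turn [-1.84 -5.96  6.58]  now [-1.85 -5.95  6.58]
```

Request:
{"method": "arm_command", "body": {"delta_pos": [[-0.4,0,0],[-0.8,0,0],[-0.8,0,0],[0,-0.5,0.55],[0,-0.85,0.94],[0,-0.85,0.94],[0,-0.85,0.94],[0,-0.85,0.94],[0,-0.7,0.8],[0,-0.3,0.3]], "rotation": [[0,0,0],[0,0,0],[0,0,0],[0,0,0],[0,0,0],[0,0,0],[0,0,0],[0,0,0],[0,0,0],[0,0,0]]}}

```text
clock: 13.5
position: [0.5023, -0.3198, 0.1435]
tool_rot: [1.394, 1.566, -0.172]
force: [0.3, -0.2, -2.0]
grip_width: 0.0246
```

```bash
python3 -c "
from h import *
goto(.475,-.3516,.09,0)"
```

```text
t 13.5 pos [ 0.5023 -0.3198  0.1435] jaw 0.3 q [ 0.27  0.62  0.28  1.78 -0.24  0.77  0.68] w 0.0246 F [ 0.3 -0.2 -2. ]
 turn(6deg) [ 0.04  0.01 -0.04]  shift(30mm) AFTER turn [ 1.78 -0.91  1.06]  now [ 1.78 -0.92  1.05]
```

Request:
{"method": "arm_command", "body": {"delta_pos": [[0,-0.5,0.55],[0,-0.42,0.5],[0.2,0,0],[0.4,0,0.03],[0.5,0,0.05],[0.4,0,0.05],[0.2,0,0.05]], "rotation": [[0.04,0,-0.04],[0,0,0],[0,0,0],[0,0,0],[0,0,0],[0,0,0],[0,0,0]]}}

```text
clock: 14.2
position: [0.4747, -0.3576, 0.0917]
tool_rot: [1.395, 1.568, -0.175]
force: [0.3, -1.2, -2.3]
grip_width: 0.0248
```

```bash
python3 -c "
from h import *
goto(.475,-.3516,.068,0)"
```

```text
t 14.2 pos [ 0.4747 -0.3576  0.0917] jaw 0.0 q [ 0.37  0.69  0.25  1.81 -0.26  0.67  0.77] w 0.0248 F [ 0.3 -1.2 -2.3]
 turn(6deg) [ 0.    0.   -0.03]  shift(30mm) AFTER turn [ 0.79  0.01 -0.2 ]  now [ 0.79  0.01 -0.2 ]
```

Lower onto the trivet, release, rise; then on to the flat case (jaw at 126°).

Request:
{"method": "arm_command", "body": {"delta_pos": [[0.25,0,-0.18],[0.25,0,0],[0.15,0,0],[0.1,0,0],[0.06,0,0],[0.04,0,0]], "rotation": [[0,0,-0.03],[0,0,0],[0,0,0],[0,0,0],[0,0,0],[0,0,0]]}}

```text
clock: 14.8
position: [0.4771, -0.3507, 0.066]
tool_rot: [1.636, 1.569, 0.068]
force: [-11.8, 6.8, 30.4]
grip_width: 0.0246
```

```bash
python3 -c "
from h import *
goto(.475,-.3516,.068,0)"
```

```text
t 14.8 pos [ 0.4771 -0.3507  0.066 ] jaw 0.1 q [ 0.37  0.73  0.24  1.82 -0.27  0.62  0.78] w 0.0246 F [-11.8   6.8  30.4]
 turn(6deg) [ 0.02 -0.   -0.02]  shift(30mm) AFTER turn [-0.07 -0.07  0.03]  now [-0.07 -0.07  0.03]
```

Request:
{"method": "arm_command", "body": {"delta_pos": [[-0.07,0,0],[0,0,0]], "rotation": [[0,0,0],[0,0,0]]}}

```text
clock: 15.0
position: [0.4774, -0.351, 0.069]
tool_rot: [1.432, 1.567, -0.136]
force: [0.4, 0.0, -3.6]
grip_width: 0.025
```

Request:
{"method": "arm_command", "body": {"delta_pos": [[0,0,0],[0,0,0],[0,0,0],[0,0,0],[0,0,0],[0,0,0],[-0.3,0,0],[-0.6,0,0],[-1,0,0],[-1,0,0]], "rotation": [[0,0,0],[0,0,0],[0,0,0],[0,0,0],[0,0,0],[0,0,0],[0,0,0],[0,0,0],[0,0,0],[0,0,0]], "gripper": -1}}

```text
clock: 16.0
position: [0.4757, -0.3502, 0.1566]
tool_rot: [-2.499, 1.568, 2.216]
force: [0.9, 0.0, 1.4]
grip_width: 0.0854
```

Request:
{"method": "arm_command", "body": {"delta_pos": [[-1,0,0],[-0.8,0,0],[0,0,0]], "rotation": [[0,0,0],[0,0,0],[0,0,0]]}}

```text
clock: 16.3
position: [0.4765, -0.3513, 0.2185]
tool_rot: [1.301, 1.567, -0.269]
force: [-0.2, -0.2, -0.3]
grip_width: 0.0856
```

Run:
```python
from h import *
goto(.60,.10,.2,None)
goto(.456,.367,.15,126.2)
t=optics.grab_frame('top')[:,:,::-1];s=optics.grab_frame('side')[:,:,::-1]
cv2.imwrite('pics/top1.png',t);cv2.imwrite('pics/side1.png',s)
c=lambda I,x,y:cv2.resize(I[y:y+100,x:x+133],None,fx=3,fy=3,interpolation=cv2.INTER_CUBIC)
cv2.imwrite('pics/m3.png',np.vstack([np.hstack([c(t,345,160),c(t,430,250)]),np.hstack([c(s,220,150),c(s,290,80)])]))
```

```text
t 16.3 pos [ 0.4765 -0.3513  0.2185] jaw 0.1 q [ 0.31  0.52  0.32  1.73 -0.2   0.92  0.72] w 0.0856 F [-0.2 -0.2 -0.3]
 turn(6deg) [-0.    0.01 -0.04]  shift(30mm) AFTER turn [  0.62   4.14 -15.04]  now [  0.62   4.13 -15.04]
t 16.3 pos [ 0.4765 -0.3513  0.2185] jaw 0.1 q [ 0.31  0.52  0.32  1.73 -0.2   0.92  0.72] w 0.0856 F [-0.2 -0.2 -0.3]
 turn(6deg) [ 8.98 -0.01 -0.04]  shift(30mm) AFTER turn [  2.28 -19.72 -13.59]  now [  2.26  -0.66 -23.95]
```

View pics/m3.png

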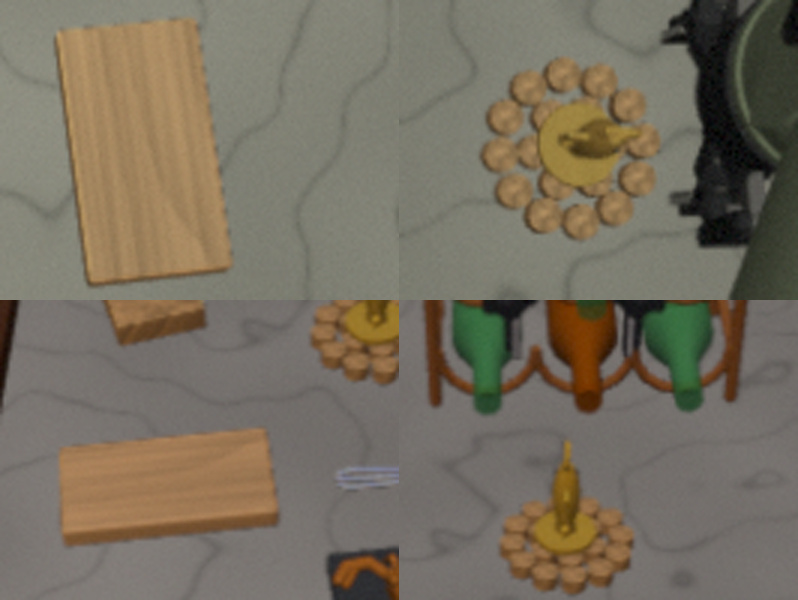

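The opener stands upright on the trivet, and the oblong stand is clear. Measure the oblong stand, flat case and small case again while starting the turn.

```bash
cat > m2.py <<'E'
from meas import *
import meas
meas.I={n:cv2.imread(f'pics/{n}1.png') for n in P}
meas.H={n:cv2.cvtColor(cv2.GaussianBlur(meas.I[n],(3,3),0),cv2.COLOR_BGR2HSV) for n in P}
for n in P:
    print(n)
    m=cnt(n,(8,60,80),(24,255,255),{'top':(358,160,70,100),'side':(235,190,82,45)}[n]); print(' oblong',*rect(sil(n,m,.022)))
    m=cnt(n,(8,60,92),(24,255,255),{'top':(95,270,85,80),'side':(330,360,90,95)}[n]); print(' flat',*rect(plane(n,m,.06)[:,:2]))
    m=cnt(n,(12,60,126),(24,135,255),{'top':(205,168,75,72),'side':(225,270,75,80)}[n]); print(' small',*rect(plane(n,m,.054)[:,:2]))
    m=cnt(n,(21,140,60),(32,255,255),{'top':(460,262,70,72),'side':(325,120,56,55)}[n]); print(' foot',*rect(plane(n,m,.023)[:,:2]))
E
python3 m2.py
```

```text
top
 oblong [ 0.6627 -0.158 ] size mm [181.2 105. ] x-axis deg 7.7
 flat [0.4532 0.3668] size mm [130.3  62.7] x-axis deg 36.3
 small [0.6736 0.1547] size mm [77.7 49.1] x-axis deg 36.4
 foot [ 0.4757 -0.3491] size mm [53.5 47.4] x-axis deg 10.0
side
 oblong [ 0.6615 -0.1571] size mm [184.2  97.5] x-axis deg 6.5
 flat [0.4561 0.3686] size mm [136.6  62.4] x-axis deg 37.4
 small [0.6775 0.1581] size mm [88.5 49.5] x-axis deg 36.8
 foot [ 0.4764 -0.3487] size mm [44.6 42.3] x-axis deg -1.4
```

Request:
{"method": "arm_command", "body": {"delta_pos": [[0,0,0],[0,0,0],[0,0,0],[0,0,0],[0,0,0],[0,0,0],[0,0,0],[0,0,0],[0,0,0]], "rotation": [[1,0,0],[1,0,0],[1,0,0],[1,0,0],[1,0,0],[1,0,0],[1,0,0],[1,0,0],[1,0,0]]}}

```text
clock: 17.3
position: [0.4715, -0.3479, 0.2071]
tool_rot: [-1.147, 1.557, 2.588]
force: [-0.3, 0.4, 0.2]
grip_width: 0.0855
```

Request:
{"method": "arm_command", "body": {"delta_pos": [[0,-0.82,-0.57],[0,-0.82,-0.57],[0,-0.82,-0.57],[0,-0.82,-0.57],[0,-0.82,-0.57],[0,-0.82,-0.57],[0,-0.82,-0.57],[0,-0.82,-0.57],[0,-0.82,-0.57],[0,-0.82,-0.57]], "rotation": [[0,0,0],[0,0,0],[0,0,0],[0,0,0],[0,0,0],[0,0,0],[0,0,0],[0,0,0],[0,0,0],[0,0,0]]}}

```text
clock: 18.3
position: [0.4711, -0.0398, 0.1998]
tool_rot: [-0.768, 1.541, 2.955]
force: [0.3, 0.8, -0.5]
grip_width: 0.085
```

```bash
python3 -c "
from h import *
goto(.456,.367,.2,126.2)"
```

```text
t 18.3 pos [ 0.4711 -0.0398  0.1998] jaw -56.7 q [-0.5   0.42  0.61  2.04 -0.33  0.81 -0.68] w 0.0850 F [ 0.3  0.8 -0.5]
 turn(6deg) [-0.48  0.2   0.2 ]  shift(30mm) AFTER turn [-1.000e-02 -1.124e+01 -7.600e+00]  now [  0.08 -11.61  -7.03]
```

Request:
{"method": "arm_command", "body": {"delta_pos": [[0,-0.8,-0.54],[0,-0.8,-0.54],[0,-0.8,-0.54],[0,-0.8,-0.54],[0,-0.8,-0.54],[0,-0.8,-0.54],[0,-0.8,-0.54],[0,-0.8,-0.54],[0,-0.8,-0.54],[0,-0.8,-0.54]], "rotation": [[-0.48,0.2,0.2],[0,0,0],[0,0,0],[0,0,0],[0,0,0],[0,0,0],[0,0,0],[0,0,0],[0,0,0],[0,0,0]]}}

```text
clock: 19.3
position: [0.4539, 0.2603, 0.1915]
tool_rot: [0.019, 1.557, -2.488]
force: [0.3, 0.4, -0.1]
grip_width: 0.0856
```

```bash
python3 -c "
from h import *
goto(.455,.3675,.1,126.4)"
```

```text
t 19.3 pos [0.4539 0.2603 0.1915] jaw -53.7 q [-1.04  0.5   0.56  1.93 -0.35  0.82 -1.23] w 0.0856 F [ 0.3  0.4 -0.1]
 turn(6deg) [-0.01  0.13 -0.  ]  shift(30mm) AFTER turn [ 3.05 -2.85 -2.15]  now [ 3.02 -2.86 -2.19]
```

Request:
{"method": "arm_command", "body": {"delta_pos": [[0.3,-0.8,-0.6],[0.4,-0.8,-0.6],[0.4,-0.7,-0.55],[0.4,-0.35,-0.25],[0.3,0,0],[0.2,0,0]], "rotation": [[0,0.13,0],[0,0,0],[0,0,0],[0,0,0],[0,0,0],[0,0,0]]}}

```text
clock: 19.9
position: [0.4516, 0.3645, 0.1239]
tool_rot: [0.321, 1.564, -2.182]
force: [0.1, -1.0, 0.4]
grip_width: 0.0855
```

```bash
python3 -c "
from h import *
goto(.455,.3675,.041,126.4)"
```

```text
t 19.9 pos [0.4516 0.3645 0.1239] jaw -53.4 q [-1.11  0.67  0.48  1.83 -0.43  0.75 -1.32] w 0.0855 F [ 0.1 -1.   0.4]
 turn(6deg) [ 0.03  0.06 -0.02]  shift(30mm) AFTER turn [ 2.76 -0.01 -0.15]  now [ 2.76 -0.02 -0.17]
```

Request:
{"method": "arm_command", "body": {"delta_pos": [[0.5,0,-0.15],[0.6,0,0],[0.6,0,0],[0.4,0,0],[0.2,0,0],[0.1,0,0]], "rotation": [[0.03,0.06,-0.02],[0,0,0],[0,0,0],[0,0,0],[0,0,0],[0,0,0]]}}

```text
clock: 20.5
position: [0.4573, 0.3586, 0.0493]
tool_rot: [1.276, 1.568, -1.239]
force: [0.3, 0.1, 0.2]
grip_width: 0.0854
```

```bash
python3 -c "
from h import *
goto(.455,.3675,.041,126.4)"
```

```text
t 20.5 pos [0.4573 0.3586 0.0493] jaw -54.1 q [-1.05  0.78  0.41  1.86 -0.5   0.61 -1.27] w 0.0854 F [0.3 0.1 0.2]
 turn(6deg) [-0.08  0.01 -0.03]  shift(30mm) AFTER turn [ 0.28 -0.28 -0.11]  now [ 0.27 -0.29 -0.11]
```

Request:
{"method": "arm_command", "body": {"delta_pos": [[0.1,-0.28,-0.11],[0.12,0,0],[0.06,0,0],[0,0,0]], "rotation": [[-0.08,0,-0.03],[0,0,0],[0,0,0],[0,0,0]]}}

```text
clock: 20.9
position: [0.4554, 0.3686, 0.0415]
tool_rot: [-2.308, 1.569, 1.47]
force: [-0.8, 0.4, 0.5]
grip_width: 0.0852
```

Request:
{"method": "arm_command", "body": {"delta_pos": [[0,0,0],[0,0,0],[0,0,0],[0,0,0],[0,0,0],[0,0,0]], "rotation": [[0,0,0],[0,0,0],[0,0,0],[0,0,0],[0,0,0],[0,0,0]], "gripper": 1, "grip_force": 50}}

```text
clock: 21.5
position: [0.4557, 0.3685, 0.0422]
tool_rot: [-2.6, 1.569, 1.177]
force: [0.6, 0.5, -1.2]
grip_width: 0.0553
```

```bash
python3 -c "
from h import *
goto(.455,.3675,.041,126.4)
goto(.662,-.1577,.15,97.3)"
```

```text
t 21.5 pos [0.4557 0.3685 0.0422] jaw -53.6 q [-1.05  0.79  0.4   1.85 -0.51  0.6  -1.27] w 0.0553 F [ 0.6  0.5 -1.2]
 turn(6deg) [ 0.01 -0.02  0.01]  shift(30mm) AFTER turn [0.04 0.01 0.04]  now [0.04 0.01 0.04]
t 21.5 pos [0.4557 0.3685 0.0422] jaw -53.6 q [-1.05  0.79  0.4   1.85 -0.51  0.6  -1.27] w 0.0553 F [ 0.6  0.5 -1.2]
 turn(6deg) [ 4.86 -0.01  0.01]  shift(30mm) AFTER turn [-3.59 18.27 -4.59]  now [-3.62 18.19  4.88]
```

Request:
{"method": "arm_command", "body": {"delta_pos": [[-0.4,0,0],[-0.8,0,0],[-0.8,0,0],[-0.8,0,0],[-0.8,0,0],[0,0,0]], "rotation": [[0,0,0],[0.97,0,0],[0.97,0,0],[0.97,0,0],[0.97,0,0],[0.97,0,0]]}}

```text
clock: 22.1
position: [0.4555, 0.3675, 0.1579]
tool_rot: [-1.431, 1.568, 1.82]
force: [0.6, 0.4, -2.7]
grip_width: 0.0552
```

Request:
{"method": "arm_command", "body": {"delta_pos": [[0,0.5,-0.12],[0,0.96,-0.24],[0,0.96,-0.24],[0,0.96,-0.24],[0,0.96,-0.24],[0,0.96,-0.24],[0,0.96,-0.24],[0,0.96,-0.24],[0,0.96,-0.24],[0,0.96,-0.24]], "rotation": [[0,0,0],[0,0,0],[0,0,0],[0,0,0],[0,0,0],[0,0,0],[0,0,0],[0,0,0],[0,0,0],[0,0,0]]}}

```text
clock: 23.1
position: [0.5565, 0.0895, 0.1613]
tool_rot: [-1.603, 1.566, 1.669]
force: [0.7, 0.7, -2.1]
grip_width: 0.0556
```

```bash
python3 -c "
from h import *
goto(.662,-.1577,.12,97.3)"
```

```text
t 23.1 pos [0.5565 0.0895 0.1613] jaw -82.5 q [-0.7   0.62  0.64  1.86 -0.5   0.82 -1.24] w 0.0556 F [ 0.7  0.7 -2.1]
 turn(6deg) [ 0.03 -0.    0.05]  shift(30mm) AFTER turn [ 1.38  8.62 -2.44]  now [ 1.33  8.63 -2.41]
```

Request:
{"method": "arm_command", "body": {"delta_pos": [[0,0.96,-0.27],[0,0.96,-0.27],[0,0.96,-0.27],[0,0.96,-0.27],[0,0.96,-0.27],[0.2,0.96,-0.27],[0.2,0.9,-0.27],[0.3,0.7,-0.2],[0.3,0.4,-0.1],[0.3,0,0]], "rotation": [[0.03,0,0.05],[0,0,0],[0,0,0],[0,0,0],[0,0,0],[0,0,0],[0,0,0],[0,0,0],[0,0,0],[0,0,0]]}}

```text
clock: 24.1
position: [0.6512, -0.1577, 0.1257]
tool_rot: [1.663, 1.567, -1.342]
force: [0.4, -0.1, -1.9]
grip_width: 0.0553
```

```bash
python3 -c "
from h import *
goto(.662,-.1577,.044,97.3)"
```

```text
t 24.1 pos [ 0.6512 -0.1577  0.1257] jaw -82.2 q [-0.2   0.81  0.57  1.59 -0.52  0.9  -0.87] w 0.0553 F [ 0.4 -0.1 -1.9]
 turn(6deg) [ 0.09 -0.   -0.04]  shift(30mm) AFTER turn [ 2.72  0.05 -0.36]  now [ 2.72  0.04 -0.35]
```

Request:
{"method": "arm_command", "body": {"delta_pos": [[0.4,0.04,-0.35],[0.6,0,0],[0.6,0,0],[0.4,0,0],[0.25,0,0]], "rotation": [[0.09,0,-0.04],[0,0,0],[0,0,0],[0,0,0],[0,0,0]]}}

```text
clock: 24.6
position: [0.6613, -0.1536, 0.0515]
tool_rot: [-1.075, 1.567, 2.198]
force: [-0.2, -1.0, -1.3]
grip_width: 0.0555
```

```bash
python3 -c "
from h import *
goto(.662,-.1577,.0435,97.3)"
```

```text
t 24.6 pos [ 0.6613 -0.1536  0.0515] jaw -82.5 q [-0.17  0.91  0.51  1.58 -0.58  0.8  -0.85] w 0.0555 F [-0.2 -1.  -1.3]
 turn(6deg) [0.03 0.02 0.03]  shift(30mm) AFTER turn [ 0.27  0.14 -0.01]  now [ 0.26  0.14 -0.01]
```

Request:
{"method": "arm_command", "body": {"delta_pos": [[0.06,0.14,-0.01],[0.08,0.02,0],[0.06,0,0],[0.03,0,0]], "rotation": [[0.03,0.02,0.03],[0,0,0],[0,0,0],[0,0,0]]}}

```text
clock: 25.0
position: [0.6621, -0.1584, 0.0436]
tool_rot: [1.591, 1.571, -1.423]
force: [1.0, 0.3, -2.2]
grip_width: 0.0551
```

```bash
python3 -c "
from h import *
goto(.662,-.1577,.0425,97.3)"
```

```text
t 25.0 pos [ 0.6621 -0.1584  0.0436] jaw -82.7 q [-0.16  0.93  0.51  1.58 -0.58  0.79 -0.84] w 0.0551 F [ 1.   0.3 -2.2]
 turn(6deg) [ 0.01 -0.   -0.  ]  shift(30mm) AFTER turn [ 0.04 -0.02  0.  ]  now [ 0.04 -0.02 -0.  ]
```

Request:
{"method": "arm_command", "body": {"delta_pos": [[0.04,0,0],[0.02,0,0]], "rotation": [[0,0,0],[0,0,0]]}}

```text
clock: 25.2
position: [0.6625, -0.1585, 0.0424]
tool_rot: [2.754, 1.57, -0.259]
force: [-0.2, 0.1, -1.5]
grip_width: 0.0554
```

Request:
{"method": "arm_command", "body": {"delta_pos": [[0,0,0],[0,0,0],[0,0,0],[0,0,0],[0,0,0],[-0.3,0,0],[-0.6,0,0],[-1,0,0],[-1,0,0],[-0.5,0,0]], "rotation": [[0,0,0],[0,0,0],[0,0,0],[0,0,0],[0,0,0],[0,0,0],[0,0,0],[0,0,0],[0,0,0],[0,0,0]], "gripper": -1}}

```text
clock: 26.2
position: [0.662, -0.1589, 0.1516]
tool_rot: [2.399, 1.57, -0.615]
force: [0.4, -0.9, 0.5]
grip_width: 0.0856
```

Request:
{"method": "arm_command", "body": {"delta_pos": [[0,0,0],[0,0,0],[0,0,0],[0,0,0],[0,0,0]], "rotation": [[-0.97,0,0],[-0.97,0,0],[-0.97,0,0],[-0.97,0,0],[-0.97,0,0]]}}

```text
clock: 26.7
position: [0.6634, -0.1591, 0.1592]
tool_rot: [2.2, 1.563, -0.289]
force: [-0.6, -0.4, -0.8]
grip_width: 0.0852
```

```bash
python3 -c "
from h import *
goto(.676,.156,.13,126.4)"
```

```text
t 26.7 pos [ 0.6634 -0.1591  0.1592] jaw -52.6 q [-0.13  0.75  0.46  1.53 -0.39  0.94 -0.47] w 0.0852 F [-0.6 -0.4 -0.8]
 turn(6deg) [ 0.17 -0.05 -0.06]  shift(30mm) AFTER turn [ 0.97 -8.2  -6.57]  now [ 0.95 -8.09 -6.71]
```

Request:
{"method": "arm_command", "body": {"delta_pos": [[0,-0.8,-0.64],[0,-0.8,-0.64],[0,-0.8,-0.64],[0,-0.8,-0.64],[0,-0.8,-0.64],[0,-0.8,-0.64],[0,-0.8,-0.64],[0,-0.8,-0.64],[0.2,-0.8,-0.64],[0.2,-0.5,-0.4]], "rotation": [[0.17,-0.05,-0.06],[0,0,0],[0,0,0],[0,0,0],[0,0,0],[0,0,0],[0,0,0],[0,0,0],[0,0,0],[0,0,0]]}}

```text
clock: 27.7
position: [0.6747, 0.1425, 0.1548]
tool_rot: [2.213, 1.565, -0.298]
force: [0.3, -0.1, 0.5]
grip_width: 0.0853
```

Run:
```python
from h import *
goto(.676,.156,.033,126.4)
t=optics.grab_frame('top')[:,:,::-1];s=optics.grab_frame('side')[:,:,::-1]
cv2.imwrite('pics/top2.png',t);cv2.imwrite('pics/side2.png',s)
c=lambda I,x,y:cv2.resize(I[y:y+100,x:x+133],None,fx=3,fy=3,interpolation=cv2.INTER_CUBIC)
cv2.imwrite('pics/m4.png',np.hstack([c(t,345,160),c(s,220,150)]))
from meas import *
import meas
meas.H={n:cv2.cvtColor(cv2.GaussianBlur(I,(3,3),0),cv2.COLOR_BGR2HSV) for n,I in(('top',t),('side',s))}
for n in P:
    m=cnt(n,(5,142,60),(17,255,255),{'top':(362,165,60,90),'side':(240,180,75,50)}[n]); print(n,'flat',*rect(plane(n,m,.06)[:,:2]))
```

```text
t 27.7 pos [0.6747 0.1425 0.1548] jaw -53.8 q [-0.58  0.78  0.49  1.51 -0.41  0.95 -0.92] w 0.0853 F [ 0.3 -0.1  0.5]
 turn(6deg) [-0.04 -0.03 -0.04]  shift(30mm) AFTER turn [ 4.06 -0.34 -0.3 ]  now [ 4.06 -0.36 -0.29]
top flat [ 0.6559 -0.1559] size mm [130.3  57.3] x-axis deg 7.3
side flat [ 0.6287 -0.1424] size mm [85.4 73.7] x-axis deg -82.8
```

View pics/m4.png

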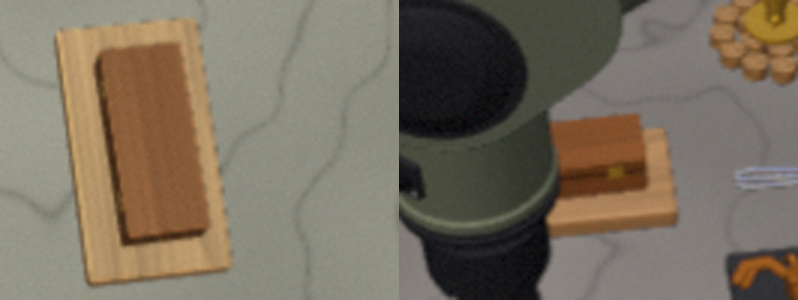

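The flat case lies lengthwise in the middle of the oblong (about 5 mm short along x, within tolerance). Now down to the small case.

Request:
{"method": "arm_command", "body": {"delta_pos": [[0.3,-0.36,-0.29],[0.7,0,0],[0.8,0,0],[0.7,0,0],[0.5,0,0],[0.4,0,0],[0.2,0,0]], "rotation": [[-0.04,-0.03,-0.04],[0,0,0],[0,0,0],[0,0,0],[0,0,0],[0,0,0],[0,0,0]]}}

```text
clock: 28.5
position: [0.6763, 0.1546, 0.0419]
tool_rot: [1.215, 1.57, -1.293]
force: [0.8, 0.5, -0.1]
grip_width: 0.0851
```

```bash
python3 -c "
from h import *
goto(.676,.156,.032,126.4)"
```

```text
t 28.5 pos [0.6763 0.1546 0.0419] jaw -53.7 q [-0.56  0.92  0.42  1.54 -0.47  0.78 -0.89] w 0.0851 F [ 0.8  0.5 -0.1]
 turn(6deg) [-0.02  0.   -0.01]  shift(30mm) AFTER turn [ 0.33 -0.04 -0.02]  now [ 0.33 -0.04 -0.02]
```

Request:
{"method": "arm_command", "body": {"delta_pos": [[0.15,-0.04,-0.02],[0.12,0,0],[0.05,0,0],[0,0,0]], "rotation": [[0,0,0],[0,0,0],[0,0,0],[0,0,0]]}}

```text
clock: 28.9
position: [0.6768, 0.1559, 0.0324]
tool_rot: [1.973, 1.569, -0.536]
force: [0.5, 0.3, -0.6]
grip_width: 0.0854
```

Request:
{"method": "arm_command", "body": {"delta_pos": [[0,0,0],[0,0,0],[0,0,0],[0,0,0],[0,0,0],[0,0,0]], "rotation": [[0,0,0],[0,0,0],[0,0,0],[0,0,0],[0,0,0],[0,0,0]], "gripper": 1, "grip_force": 40}}

```text
clock: 29.5
position: [0.6773, 0.1561, 0.0337]
tool_rot: [2.427, 1.568, -0.081]
force: [0.8, 0.1, -1.8]
grip_width: 0.0498
```

Request:
{"method": "arm_command", "body": {"delta_pos": [[-0.4,0,0],[-0.8,0,0],[-1,0,0],[-1,0,0],[-0.8,0,0],[0,0,0]], "rotation": [[0,0,0],[0.97,0,0],[0.97,0,0],[0.97,0,0],[0.97,0,0],[0.97,0,0]]}}

```text
clock: 30.1
position: [0.6766, 0.1555, 0.1618]
tool_rot: [-2.824, 1.568, 0.425]
force: [-0.6, -0.1, -2.7]
grip_width: 0.0496
```

```bash
python3 -c "
from h import *
goto(.658,-.156,.15,97.3)"
```

```text
t 30.1 pos [0.6766 0.1555 0.1618] jaw -83.9 q [-0.67  0.81  0.63  1.49 -0.53  1.01 -1.37] w 0.0496 F [-0.6 -0.1 -2.7]
 turn(6deg) [-0.19 -0.02  0.01]  shift(30mm) AFTER turn [ 0.39 10.22  1.93]  now [ 0.38 10.26  1.73]
```

Request:
{"method": "arm_command", "body": {"delta_pos": [[0,0.5,0.08],[0,0.95,0.18],[0,0.95,0.18],[0,0.95,0.18],[0,0.95,0.18],[0,0.95,0.18],[0,0.95,0.18],[0,0.95,0.18],[0,0.95,0.18],[0,0.9,0.18]], "rotation": [[-0.19,0,0],[0,0,0],[0,0,0],[0,0,0],[0,0,0],[0,0,0],[0,0,0],[0,0,0],[0,0,0],[0,0,0]]}}

```text
clock: 31.1
position: [0.6598, -0.1223, 0.1707]
tool_rot: [-2.683, 1.56, 0.59]
force: [0.3, -0.5, -2.4]
grip_width: 0.0497
```

```bash
python3 -c "
from h import *
goto(.658,-.156,.09,97.3)"
```

```text
t 31.1 pos [ 0.6598 -0.1223  0.1707] jaw -82.5 q [-0.26  0.76  0.61  1.56 -0.5   0.97 -0.94] w 0.0497 F [ 0.3 -0.5 -2.4]
 turn(6deg) [ 0.04 -0.09  0.05]  shift(30mm) AFTER turn [2.69 1.11 0.2 ]  now [2.68 1.12 0.23]
```

Request:
{"method": "arm_command", "body": {"delta_pos": [[0.2,0.6,0.1],[0.4,0.4,0.1],[0.6,0.1,0],[0.6,0,0],[0.5,0,0],[0.2,0,0]], "rotation": [[0.04,-0.09,0.05],[0,0,0],[0,0,0],[0,0,0],[0,0,0],[0,0,0]]}}

```text
clock: 31.7
position: [0.6577, -0.1579, 0.0903]
tool_rot: [-1.739, 1.571, 1.528]
force: [0.1, 1.4, -1.8]
grip_width: 0.0494
```

Run:
```python
from h import *
goto(.658,-.156,.0845,97.3)
```

```text
t 31.7 pos [ 0.6577 -0.1579  0.0903] jaw -82.8 q [-0.18  0.86  0.55  1.58 -0.55  0.86 -0.86] w 0.0494 F [ 0.1  1.4 -1.8]
 turn(6deg) [-0.02 -0.    0.  ]  shift(30mm) AFTER turn [ 0.19 -0.06 -0.02]  now [ 0.19 -0.06 -0.02]
```

Request:
{"method": "arm_command", "body": {"delta_pos": [[0.1,-0.06,-0.02],[0.06,0,0],[0.05,0,0],[0.02,0,0]], "rotation": [[0,0,0],[0,0,0],[0,0,0],[0,0,0]]}}

```text
clock: 32.1
position: [0.6583, -0.1542, 0.084]
tool_rot: [-1.151, 1.57, 2.118]
force: [-0.0, -0.1, -2.6]
grip_width: 0.0491
```

Run:
```python
from h import *
goto(.658,-.156,.0838,97.3)
print(plane('top',[[321,309.4]],.057),plane('side',[[362,246.3]],.057))
t=optics.grab_frame('top')[:,:,::-1]
from meas import *
for n in P:
    m=cnt(n,(5,120,80),(20,255,255),{'top':(305,290,32,36),'side':(344,222,42,46)}[n])
    k=cv2.fillPoly(np.zeros((480,640),np.uint8),[m.astype(int)],255)
    for r in (15,17):
        k2=cv2.morphologyEx(k,cv2.MORPH_OPEN,cv2.getStructuringElement(cv2.MORPH_ELLIPSE,(r,r)))
        c=max(cv2.findContours(k2,0,1)[0],key=cv2.contourArea)[:,0].astype(float); print(n,r,*rect(plane(n,c,.05)[:,:2]))
```

```text
t 32.1 pos [ 0.6583 -0.1542  0.084 ] jaw -82.7 q [-0.18  0.87  0.54  1.59 -0.56  0.85 -0.86] w 0.0491 F [-0.  -0.1 -2.6]
 turn(6deg) [-0.    0.    0.01]  shift(30mm) AFTER turn [0.01 0.06 0.02]  now [0.01 0.06 0.02]
[[ 0.45361949 -0.008126    0.057     ]] [[0.45277234 0.00118491 0.057     ]]
top 15 [ 0.4555 -0.0077] size mm [66.5 43.3] x-axis deg -74.2
top 17 [ 0.4554 -0.0072] size mm [65.5 43.3] x-axis deg -74.2
side 15 [0.4538 0.0057] size mm [98.  46.3] x-axis deg -78.9
side 17 [0.4536 0.0061] size mm [96.8 45.9] x-axis deg -78.2
```

Request:
{"method": "arm_command", "body": {"delta_pos": [[0.03,0.04,0],[0.02,0,0]], "rotation": [[0,0,0],[0,0,0]]}}

```text
clock: 32.35
position: [0.659, -0.1548, 0.0837]
tool_rot: [-2.111, 1.569, 1.158]
force: [-4.8, -1.1, 5.1]
grip_width: 0.0494
```

Request:
{"method": "arm_command", "body": {"delta_pos": [[0,0,0],[0,0,0],[0,0,0],[0,0,0],[0,0,0],[-0.3,0,0],[-0.6,0,0],[-1,0,0],[-1,0,0],[-0.5,0,0]], "rotation": [[0,0,0],[0,0,0],[0,0,0],[0,0,0],[0,0,0],[0,0,0],[0,0,0],[0,0,0],[0,0,0],[0,0,0]], "gripper": -1}}

```text
clock: 33.35
position: [0.6587, -0.1551, 0.1922]
tool_rot: [-2.039, 1.57, 1.23]
force: [-0.0, -0.2, 0.3]
grip_width: 0.0855
```

Request:
{"method": "arm_command", "body": {"delta_pos": [[0,0,0],[0,0,0],[0,0,0],[0,0,0],[0,0,0],[0,0,0],[0,0,0],[0,0,0],[0,0,0],[0,0,0]], "rotation": [[-1,0,0],[-1,0,0],[-1,0,0],[-1,0,0],[-1,0,0],[-1,0,0],[-1,0,0],[-1,0,0],[-1,0,0],[-1,0,0]]}}

```text
clock: 34.35
position: [0.6597, -0.156, 0.2034]
tool_rot: [1.712, 1.562, -0.215]
force: [-0.2, 0.3, -0.5]
grip_width: 0.0852
```

Request:
{"method": "arm_command", "body": {"delta_pos": [[0,0,0],[0,0,0],[0,0,0],[0,0,0],[0,0,0],[0,0,0]], "rotation": [[-1,0,0],[-1,0,0],[-1,0,0],[-1,0,0],[-1,0,0],[-1,0,0]]}}

```text
clock: 34.95
position: [0.6592, -0.1572, 0.2077]
tool_rot: [0.867, 1.559, -0.407]
force: [-0.1, -0.0, -0.7]
grip_width: 0.0853
```

```bash
python3 -c "
from h import *
goto(.454,-.006,.13,15)"
```

```text
t 35.0 pos [ 0.6592 -0.1572  0.2077] jaw 17.0 q [ 0.03  0.65  0.18  1.5  -0.12  0.99  0.54] w 0.0853 F [-0.1 -0.  -0.7]
 turn(6deg) [ 0.34  0.07 -0.09]  shift(30mm) AFTER turn [ 2.59 -5.3  -6.64]  now [ 2.49 -5.09 -6.84]
```

Request:
{"method": "arm_command", "body": {"delta_pos": [[0,0,0],[0,-0.7,-0.88],[0,-0.7,-0.88],[0,-0.7,-0.88],[0.2,-0.7,-0.88],[0.3,-0.7,-0.88],[0.3,-0.7,-0.88],[0.4,-0.6,-0.75],[0.4,-0.4,-0.5],[0.4,0,0]], "rotation": [[0.34,0.07,-0.09],[0,0,0],[0,0,0],[0,0,0],[0,0,0],[0,0,0],[0,0,0],[0,0,0],[0,0,0],[0,0,0]]}}

```text
clock: 35.95
position: [0.4537, -0.0017, 0.1509]
tool_rot: [2.208, 1.57, 0.842]
force: [1.0, -0.8, -0.3]
grip_width: 0.0853
```

Run:
```python
from h import *
goto(.454,-.006,.09,15)
s=optics.grab_frame('side')[:,:,::-1]
cv2.imwrite('pics/side3.png',s)
c=lambda I,x,y:cv2.resize(I[y:y+120,x:x+130],None,fx=3,fy=3,interpolation=cv2.INTER_CUBIC)
cv2.imwrite('pics/m5.png',np.hstack([c(s,210,140),c(s,300,180)]))
```

```text
t 36.0 pos [ 0.4537 -0.0017  0.1509] jaw 11.8 q [-0.26  0.41  0.17  2.13 -0.12  0.61  0.2 ] w 0.0853 F [ 1.  -0.8 -0.3]
 turn(6deg) [-0.54 -0.   -0.  ]  shift(30mm) AFTER turn [ 2.03 -0.03  0.14]  now [ 2.03 -0.02  0.14]
```

View pics/m5.png

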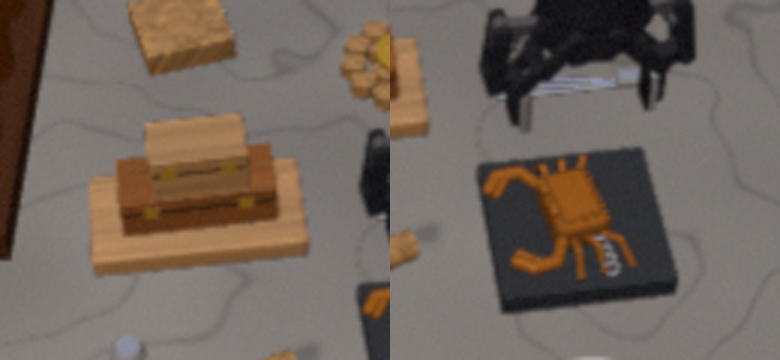

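Small case sits centred and lengthwise on the flat case; jaws are over the crab. Descend to the crab.

Request:
{"method": "arm_command", "body": {"delta_pos": [[0.3,-0.02,0.1],[0.6,0,0],[0.6,0,0],[0.4,0,0],[0.2,0,0]], "rotation": [[-0.54,0,0],[0,0,0],[0,0,0],[0,0,0],[0,0,0]]}}

```text
clock: 36.5
position: [0.4567, -0.0067, 0.0869]
tool_rot: [0.757, 1.569, -0.573]
force: [-0.2, -0.1, 0.3]
grip_width: 0.0854
```

Run:
```python
from h import *
goto(.454,-.004,.039,15)
```

```text
t 36.5 pos [ 0.4567 -0.0067  0.0869] jaw 13.8 q [-0.21  0.53  0.12  2.16 -0.14  0.45  0.27] w 0.0854 F [-0.2 -0.1  0.3]
 turn(6deg) [-0.19  0.01 -0.01]  shift(30mm) AFTER turn [ 1.6  -0.06 -0.11]  now [ 1.6  -0.07 -0.11]
```

Request:
{"method": "arm_command", "body": {"delta_pos": [[0.3,-0.07,-0.08],[0.4,0,0],[0.4,0,0],[0.2,0,0],[0.1,0,0],[0.05,0,0]], "rotation": [[-0.19,0,0],[0,0,0],[0,0,0],[0,0,0],[0,0,0],[0,0,0]]}}

```text
clock: 37.1
position: [0.4546, -0.005, 0.0402]
tool_rot: [0.711, 1.569, -0.6]
force: [0.0, -0.5, -0.1]
grip_width: 0.0854
```

Run:
```python
from h import *
goto(.454,-.004,.039,15)
```

```text
t 37.1 pos [ 0.4546 -0.005   0.0402] jaw 14.9 q [-0.19  0.63  0.09  2.18 -0.15  0.34  0.29] w 0.0854 F [ 0.  -0.5 -0.1]
 turn(6deg) [-0.02  0.01 -0.01]  shift(30mm) AFTER turn [ 0.04 -0.01 -0.04]  now [ 0.04 -0.01 -0.04]
```

Request:
{"method": "arm_command", "body": {"delta_pos": [[0.06,0,0],[0,0,0],[0,0,0],[0,0,0],[0,0,0],[0,0,0],[0,0,0]], "rotation": [[0,0,0],[0,0,0],[0,0,0],[0,0,0],[0,0,0],[0,0,0],[0,0,0]], "gripper": 1, "grip_force": 50}}

```text
clock: 37.8
position: [0.4552, -0.005, 0.0392]
tool_rot: [1.041, 1.568, -0.27]
force: [0.2, -0.0, -2.4]
grip_width: 0.0433
```

Run:
```python
from h import *
goto(.46,.37,.14,15)
```

```text
t 37.8 pos [ 0.4552 -0.005   0.0392] jaw 14.9 q [-0.19  0.63  0.09  2.18 -0.15  0.33  0.29] w 0.0433 F [ 0.2 -0.  -2.4]
 turn(6deg) [-0.02  0.02 -0.03]  shift(30mm) AFTER turn [ -3.36   3.39 -12.03]  now [ -3.37   3.37 -12.03]
```

Request:
{"method": "arm_command", "body": {"delta_pos": [[-0.4,0,0],[-0.8,0,0],[-0.8,0,0],[-0.8,0,0],[-0.6,0.12,-0.5],[0,0.24,-0.93],[0,0.24,-0.93],[0,0.24,-0.93],[0,0.24,-0.93],[0,0.24,-0.93]], "rotation": [[0,0,0],[0,0,0],[0,0,0],[0,0,0],[0,0,0],[0,0,0],[0,0,0],[0,0,0],[0,0,0],[0,0,0]]}}

```text
clock: 38.8
position: [0.453, 0.1558, 0.1531]
tool_rot: [1.382, 1.565, 0.062]
force: [0.6, 0.1, -2.6]
grip_width: 0.0436
```

Run:
```python
from h import *
goto(.4515,.3685,.11,15)
```

```text
t 38.8 pos [0.453  0.1558 0.1531] jaw 14.3 q [-0.58  0.43  0.16  2.07 -0.11  0.64 -0.1 ] w 0.0436 F [ 0.6  0.1 -2.6]
 turn(6deg) [-0.11  0.01 -0.05]  shift(30mm) AFTER turn [ 1.44  1.79 -6.86]  now [ 1.44  1.7  -6.88]
```

Request:
{"method": "arm_command", "body": {"delta_pos": [[0,0.24,-0.93],[0,0.24,-0.93],[0,0.24,-0.93],[0,0.24,-0.93],[0,0.24,-0.93],[0.2,0.24,-0.9],[0.3,0.2,-0.7],[0.3,0.1,-0.4],[0.4,0,0],[0.3,0,0]], "rotation": [[-0.11,0,-0.05],[0,0,0],[0,0,0],[0,0,0],[0,0,0],[0,0,0],[0,0,0],[0,0,0],[0,0,0],[0,0,0]]}}

```text
clock: 39.8
position: [0.4493, 0.3733, 0.1149]
tool_rot: [1.898, 1.567, 0.593]
force: [0.6, -0.9, -3.6]
grip_width: 0.0431
```

Run:
```python
from h import *
goto(.4515,.3685,.041,15)
```

```text
t 39.8 pos [0.4493 0.3733 0.1149] jaw 15.2 q [-0.89  0.63  0.14  1.82 -0.13  0.69 -0.42] w 0.0431 F [ 0.6 -0.9 -3.6]
 turn(6deg) [ 0.04 -0.01 -0.04]  shift(30mm) AFTER turn [2.46 0.03 0.17]  now [2.46 0.02 0.18]
```

Request:
{"method": "arm_command", "body": {"delta_pos": [[0.4,0.02,0.15],[0.6,0,0],[0.5,0,0],[0.4,0,0],[0.2,0,0],[0.1,0,0]], "rotation": [[0.04,0,-0.04],[0,0,0],[0,0,0],[0,0,0],[0,0,0],[0,0,0]]}}

```text
clock: 40.4
position: [0.4528, 0.3611, 0.0436]
tool_rot: [-0.938, 1.567, -2.254]
force: [-0.4, -0.0, -3.6]
grip_width: 0.0434
```

Run:
```python
from h import *
goto(.4515,.3685,.0395,15)
```

```text
t 40.4 pos [0.4528 0.3611 0.0436] jaw 14.5 q [-0.86  0.74  0.11  1.85 -0.14  0.56 -0.39] w 0.0434 F [-0.4 -0.  -3.6]
 turn(6deg) [-0.08  0.02  0.03]  shift(30mm) AFTER turn [ 0.14  0.02 -0.25]  now [ 0.14  0.02 -0.25]
```

Request:
{"method": "arm_command", "body": {"delta_pos": [[0.03,0.02,-0.24],[0.06,0,0],[0.04,0,0],[0.02,0,0]], "rotation": [[-0.08,0.02,0.03],[0,0,0],[0,0,0],[0,0,0]]}}

```text
clock: 40.8
position: [0.452, 0.3693, 0.0398]
tool_rot: [2.015, 1.569, 0.707]
force: [-0.7, 1.2, -3.1]
grip_width: 0.0435
```

Run:
```python
from h import *
goto(.4515,.3685,.0392,15)
```

```text
t 40.8 pos [0.452  0.3693 0.0398] jaw 15.1 q [-0.86  0.75  0.11  1.85 -0.14  0.55 -0.4 ] w 0.0435 F [-0.7  1.2 -3.1]
 turn(6deg) [ 0.01 -0.01 -0.01]  shift(30mm) AFTER turn [ 0.02 -0.02  0.02]  now [ 0.02 -0.02  0.02]
```

Request:
{"method": "arm_command", "body": {"delta_pos": [[0.03,0,0],[0.02,0,0]], "rotation": [[0,0,0],[0,0,0]]}}

```text
clock: 41.0
position: [0.4521, 0.3695, 0.0389]
tool_rot: [2.06, 1.569, 0.752]
force: [-5.3, -2.3, 11.3]
grip_width: 0.0433
```

Request:
{"method": "arm_command", "body": {"delta_pos": [[0,0,0],[0,0,0],[0,0,0],[0,0,0],[0,0,0],[-0.3,0,0],[-0.6,0,0],[-1,0,0],[-1,0,0],[-1,0,0]], "rotation": [[0,0,0],[0,0,0],[0,0,0],[0,0,0],[0,0,0],[0,0,0],[0,0,0],[0,0,0],[0,0,0],[0,0,0]], "gripper": -1}}

```text
clock: 42.0
position: [0.4509, 0.368, 0.159]
tool_rot: [-0.965, 1.568, -2.274]
force: [0.7, 1.1, 0.5]
grip_width: 0.0858
```

Request:
{"method": "arm_command", "body": {"delta_pos": [[-1,0,0],[-1,0,0],[0,0,0]], "rotation": [[0.84,0,0],[0.84,0,0],[0.84,0,0]]}}

```text
clock: 42.3
position: [0.452, 0.3684, 0.2277]
tool_rot: [2.553, 1.566, 0.973]
force: [0.9, 1.0, -0.5]
grip_width: 0.0853
```

Run:
```python
from h import *
goto(.476,-.351,.2,0)
```

```text
t 42.3 pos [0.452  0.3684 0.2277] jaw -0.5 q [-0.96  0.48  0.25  1.75 -0.14  0.92 -0.66] w 0.0853 F [ 0.9  1.  -0.5]
 turn(6deg) [-0.09 -0.03 -0.02]  shift(30mm) AFTER turn [ 0.92  0.8  23.98]  now [ 0.84  1.02 23.98]
```

Request:
{"method": "arm_command", "body": {"delta_pos": [[0,0.05,1],[0,0.05,1],[0,0.05,1],[0,0.05,1],[0,0.05,1],[0,0.05,1],[0,0.05,1],[0,0.05,1],[0,0.05,1],[0,0.05,1]], "rotation": [[-0.09,-0.03,-0.02],[0,0,0],[0,0,0],[0,0,0],[0,0,0],[0,0,0],[0,0,0],[0,0,0],[0,0,0],[0,0,0]]}}

```text
clock: 43.3
position: [0.4651, 0.0615, 0.234]
tool_rot: [2.498, 1.56, 0.93]
force: [1.2, -0.3, -0.2]
grip_width: 0.0854
```

Run:
```python
from h import *
goto(.476,-.351,.2,0)
t=optics.grab_frame('top')[:,:,::-1];s=optics.grab_frame('side')[:,:,::-1]
cv2.imwrite('pics/top4.png',t);cv2.imwrite('pics/side4.png',s)
c=lambda I,x,y:cv2.resize(I[y:y+100,x:x+100],None,fx=4,fy=4,interpolation=cv2.INTER_CUBIC)
cv2.imwrite('pics/m6.png',np.hstack([c(t,90,262),c(s,325,355)]))
```

```text
t 43.3 pos [0.4651 0.0615 0.234 ] jaw 0.2 q [-0.52  0.3   0.32  2.03 -0.14  0.83 -0.11] w 0.0854 F [ 1.2 -0.3 -0.2]
 turn(6deg) [ 0.03 -0.08 -0.06]  shift(30mm) AFTER turn [ 1.13  0.36 13.75]  now [ 1.02  0.32 13.76]
```

View pics/m6.png

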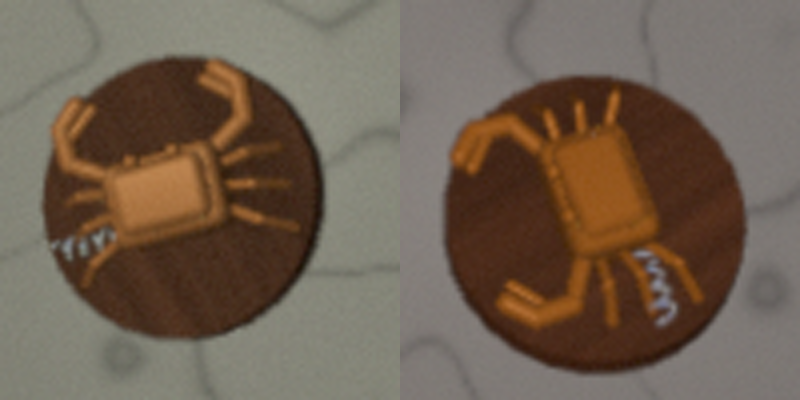

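Run:
```python
from h import *
print(plane('top',[[131.3,310.3]],.056),plane('side',[[375,402.5]],.056))
from meas import *; import meas
meas.H={n:cv2.cvtColor(cv2.GaussianBlur(cv2.imread(f'pics/{n}4.png'),(3,3),0),cv2.COLOR_BGR2HSV) for n in P}
for n in P:
    c=cnt(n,(0,60,20),(25,255,190),{'top':(95,270,85,80),'side':(330,360,90,95)}[n]); print(n,circ(sil(n,c,.022),.072))
    m=cnt(n,(21,140,60),(32,255,255),{'top':(460,262,70,72),'side':(325,120,56,55)}[n]); print(' foot',*rect(plane(n,m,.023)[:,:2]))
```

```text
[[0.45019832 0.3631266  0.056     ]] [[0.45074176 0.37317344 0.056     ]]
top [0.4517 0.3692 0.07  ]
 foot [ 0.4757 -0.3491] size mm [53.5 47.4] x-axis deg 10.0
side [0.4514 0.3684 0.07  ]
 foot [ 0.4888 -0.3511] size mm [38.2 19.4] x-axis deg 88.2
```

Request:
{"method": "arm_command", "body": {"delta_pos": [[0,0.03,1],[0,0.03,1],[0,0.03,1],[0,0.03,1],[0,0.03,1],[0,0.03,1],[0,0.03,1],[0,0.03,1],[0,0.03,1],[0,0.03,1]], "rotation": [[0,-0.08,-0.06],[0,0,0],[0,0,0],[0,0,0],[0,0,0],[0,0,0],[0,0,0],[0,0,0],[0,0,0],[0,0,0]]}}

```text
clock: 44.4
position: [0.4763, -0.2437, 0.2387]
tool_rot: [2.19, 1.564, 0.627]
force: [-0.0, -0.1, 0.4]
grip_width: 0.0853
```

Run:
```python
from h import *
goto(.476,-.351,.18,0)
```

```text
t 44.4 pos [ 0.4763 -0.2437  0.2387] jaw 0.4 q [ 0.06  0.41  0.41  1.86 -0.21  0.9   0.58] w 0.0853 F [-0.  -0.1  0.4]
 turn(6deg) [ 0.07 -0.04 -0.06]  shift(30mm) AFTER turn [ 1.96 -0.01  3.58]  now [ 1.94 -0.05  3.58]
```

Request:
{"method": "arm_command", "body": {"delta_pos": [[0,0,0.9],[0.2,0,0.9],[0.4,0,0.8],[0.5,0,0.5],[0.4,0,0.2],[0,0,0]], "rotation": [[0.07,-0.04,-0.06],[0,0,0],[0,0,0],[0,0,0],[0,0,0],[0,0,0]]}}

```text
clock: 45.0
position: [0.4778, -0.3474, 0.1948]
tool_rot: [1.493, 1.568, -0.079]
force: [-0.4, 1.1, -0.2]
grip_width: 0.0853
```

Run:
```python
from h import *
goto(.476,-.351,.069,0)
```

```text
t 45.0 pos [ 0.4778 -0.3474  0.1948] jaw -0.1 q [ 0.26  0.56  0.39  1.76 -0.27  0.87  0.77] w 0.0853 F [-0.4  1.1 -0.2]
 turn(6deg) [-0.02  0.   -0.03]  shift(30mm) AFTER turn [ 4.19 -0.06  0.12]  now [ 4.19 -0.07  0.12]
```

Request:
{"method": "arm_command", "body": {"delta_pos": [[0.3,-0.06,0.12],[0.6,0,0],[0.7,0,0],[0.7,0,0],[0.5,0,0],[0.2,0,0]], "rotation": [[-0.02,0,-0.03],[0,0,0],[0,0,0],[0,0,0],[0,0,0],[0,0,0]]}}

```text
clock: 45.6
position: [0.4791, -0.3463, 0.1039]
tool_rot: [1.595, 1.567, 0.031]
force: [0.1, -0.2, 0.1]
grip_width: 0.0853
```

Run:
```python
from h import *
goto(.476,-.351,.069,0)
```

```text
t 45.6 pos [ 0.4791 -0.3463  0.1039] jaw 0.4 q [ 0.3   0.68  0.33  1.82 -0.32  0.7   0.82] w 0.0853 F [ 0.1 -0.2  0.1]
 turn(6deg) [ 0.07 -0.   -0.04]  shift(30mm) AFTER turn [ 1.16 -0.1   0.16]  now [ 1.16 -0.11  0.16]
```

Request:
{"method": "arm_command", "body": {"delta_pos": [[0.2,-0.1,0.16],[0.3,0,0.04],[0.3,0,0.04],[0.2,0,0.02],[0.1,0,0],[0.04,0,0]], "rotation": [[0.07,0,-0.04],[0,0,0],[0,0,0],[0,0,0],[0,0,0],[0,0,0]]}}

```text
clock: 46.2
position: [0.477, -0.3543, 0.0684]
tool_rot: [1.084, 1.57, -0.486]
force: [-0.2, 1.1, 0.3]
grip_width: 0.0851
```

Run:
```python
from h import *
goto(.476,-.351,.069,0)
```

```text
t 46.2 pos [ 0.477  -0.3543  0.0684] jaw 0.0 q [ 0.33  0.74  0.3   1.82 -0.34  0.64  0.84] w 0.0851 F [-0.2  1.1  0.3]
 turn(6deg) [ 0.    0.   -0.01]  shift(30mm) AFTER turn [-0.02 -0.03 -0.11]  now [-0.02 -0.03 -0.11]
```

Request:
{"method": "arm_command", "body": {"delta_pos": [[0,-0.03,-0.1],[0,0,0]], "rotation": [[0,0,0],[0,0,0]]}}

```text
clock: 46.4
position: [0.4761, -0.351, 0.0685]
tool_rot: [1.131, 1.57, -0.44]
force: [0.2, 0.0, -0.3]
grip_width: 0.0856
```

Request:
{"method": "arm_command", "body": {"delta_pos": [[0,0,0],[0,0,0],[0,0,0],[0,0,0],[0,0,0],[0,0,0],[0,0,0],[0,0,0]], "rotation": [[0,0,0],[0,0,0],[0,0,0],[0,0,0],[0,0,0],[0,0,0],[0,0,0],[0,0,0]], "gripper": 1, "grip_force": 40}}

```text
clock: 47.2
position: [0.4769, -0.3511, 0.0695]
tool_rot: [1.137, 1.568, -0.433]
force: [-0.6, 0.0, 0.4]
grip_width: 0.0249
```

Run:
```python
from h import *
goto(.4517,-.0095,.13,0)
```

```text
t 47.2 pos [ 0.4769 -0.3511  0.0695] jaw 0.1 q [ 0.33  0.73  0.3   1.83 -0.35  0.63  0.84] w 0.0249 F [-0.6  0.   0.4]
 turn(6deg) [ 0.01  0.01 -0.03]  shift(30mm) AFTER turn [ -2.02  -0.84 -11.39]  now [ -2.03  -0.82 -11.39]
```

Request:
{"method": "arm_command", "body": {"delta_pos": [[-0.4,0,0],[-0.8,0,0],[-0.8,0,0],[0,-0.04,-0.5],[0,-0.07,-0.95],[0,-0.07,-0.95],[0,-0.07,-0.95],[0,-0.07,-0.95],[0,-0.07,-0.95],[0,-0.07,-0.95]], "rotation": [[0,0,0],[0,0,0],[0,0,0],[0,0,0],[0,0,0],[0,0,0],[0,0,0],[0,0,0],[0,0,0],[0,0,0]]}}

```text
clock: 48.2
position: [0.4586, -0.1587, 0.1334]
tool_rot: [-0.25, 1.57, -1.825]
force: [1.3, -0.2, -2.0]
grip_width: 0.0249
```

Run:
```python
from h import *
goto(.4517,-.0105,.12,0)
```

```text
t 48.2 pos [ 0.4586 -0.1587  0.1334] jaw -0.3 q [-0.07  0.5   0.37  2.07 -0.31  0.62  0.51] w 0.0249 F [ 1.3 -0.2 -2. ]
 turn(6deg) [-0.04  0.01  0.  ]  shift(30mm) AFTER turn [ 0.45 -0.23 -4.94]  now [ 0.44 -0.25 -4.94]
```

Request:
{"method": "arm_command", "body": {"delta_pos": [[0,-0.05,-0.95],[0,-0.05,-0.95],[0,-0.05,-0.95],[0,-0.05,-0.9],[0,-0.05,-0.7],[0.1,0,-0.3],[0.3,0,0],[0.2,0,0],[0.2,0,0]], "rotation": [[-0.04,0,0],[0,0,0],[0,0,0],[0,0,0],[0,0,0],[0,0,0],[0,0,0],[0,0,0],[0,0,0]]}}

```text
clock: 49.1
position: [0.4462, -0.0049, 0.1082]
tool_rot: [-2.229, 1.568, 2.489]
force: [0.6, -0.9, -2.5]
grip_width: 0.0246
```

Run:
```python
from h import *
goto(.4517,-.0105,.078,0)
```

```text
t 49.1 pos [ 0.4462 -0.0049  0.1082] jaw 0.4 q [-0.39  0.5   0.35  2.18 -0.35  0.51  0.23] w 0.0246 F [ 0.6 -0.9 -2.5]
 turn(6deg) [ 0.06 -0.02  0.02]  shift(30mm) AFTER turn [1.01 0.18 0.19]  now [1.01 0.19 0.19]
```

Request:
{"method": "arm_command", "body": {"delta_pos": [[0.2,0.18,0.18],[0.3,0,0],[0.2,0,0],[0.12,0,0],[0.06,0,0]], "rotation": [[0.06,0,0],[0,0,0],[0,0,0],[0,0,0],[0,0,0]]}}

```text
clock: 49.6
position: [0.4515, -0.0139, 0.0781]
tool_rot: [-1.724, 1.566, 2.982]
force: [0.5, -0.1, -2.6]
grip_width: 0.025
```

Run:
```python
from h import *
goto(.4517,-.0105,.0765,0)
```

```text
t 49.6 pos [ 0.4515 -0.0139  0.0781] jaw -0.3 q [-0.33  0.57  0.3   2.18 -0.38  0.45  0.27] w 0.0250 F [ 0.5 -0.1 -2.6]
 turn(6deg) [-0.05 -0.01  0.04]  shift(30mm) AFTER turn [ 0.05  0.01 -0.11]  now [ 0.05  0.01 -0.11]
```

Request:
{"method": "arm_command", "body": {"delta_pos": [[0.03,0,-0.1],[0.03,0,0],[0.02,0,0]], "rotation": [[-0.05,-0.01,0.04],[0,0,0],[0,0,0]]}}

```text
clock: 49.9
position: [0.452, -0.0103, 0.076]
tool_rot: [1.605, 1.569, 0.035]
force: [-1.6, -0.1, 12.3]
grip_width: 0.0246
```

Run:
```python
from h import *
goto(.4517,-.0105,.0765,0)
```

```text
t 49.9 pos [ 0.452  -0.0103  0.076 ] jaw 0.0 q [-0.34  0.57  0.3   2.18 -0.39  0.43  0.27] w 0.0246 F [-1.6 -0.1 12.3]
 turn(6deg) [ 0.   -0.   -0.01]  shift(30mm) AFTER turn [-0.02 -0.01  0.01]  now [-0.02 -0.01  0.01]
```

Contact felt; ease off, release and rise clear, then check everything.

Request:
{"method": "arm_command", "body": {"delta_pos": [[-0.03,0,0],[0,0,0]], "rotation": [[0,0,0],[0,0,0]]}}

```text
clock: 50.1
position: [0.4523, -0.0099, 0.0774]
tool_rot: [1.711, 1.569, 0.142]
force: [0.0, 0.3, -1.7]
grip_width: 0.0248
```

Request:
{"method": "arm_command", "body": {"delta_pos": [[0,0,0],[0,0,0],[0,0,0],[0,0,0],[0,0,0],[0,0,0],[-0.3,0,0],[-0.6,0,0],[-1,0,0],[-1,0,0]], "rotation": [[0,0,0],[0,0,0],[0,0,0],[0,0,0],[0,0,0],[0,0,0],[0,0,0],[0,0,0],[0,0,0],[0,0,0]], "gripper": -1}}

```text
clock: 51.1
position: [0.4504, -0.0105, 0.1661]
tool_rot: [-1.296, 1.568, -2.866]
force: [0.3, 0.3, 0.8]
grip_width: 0.0855
```

Request:
{"method": "arm_command", "body": {"delta_pos": [[-1,0,0],[-1,0,0],[-0.3,0,-0.5],[0,0,-1],[0,0,-1],[0,0,-1],[0,0,-1],[0,0,-1],[0,0,-1],[0,0,-1]], "rotation": [[0,0,0],[0,0,0],[0,0,0],[0,0,0],[0,0,0],[0,0,0],[0,0,0],[0,0,0],[0,0,0],[0,0,0]]}}

```text
clock: 52.1
position: [0.4513, 0.2175, 0.2496]
tool_rot: [1.97, 1.563, 0.389]
force: [-0.1, -0.3, -0.2]
grip_width: 0.0854
```

Request:
{"method": "arm_command", "body": {"delta_pos": [[0,0.3,-0.8],[0,0.3,-0.8],[0,0.3,-0.5],[0,0,0],[0,0,0]], "rotation": [[0,0,0],[0,0,0],[0,0,0],[0,0,0],[0,0,0]]}}

```text
clock: 52.6
position: [0.4778, 0.2862, 0.2526]
tool_rot: [1.986, 1.563, 0.409]
force: [-0.2, 0.3, 0.1]
grip_width: 0.0854
```

Run:
```python
from h import *
goto()
t=optics.grab_frame('top')[:,:,::-1];s=optics.grab_frame('side')[:,:,::-1]
cv2.imwrite('pics/top5.png',t);cv2.imwrite('pics/side5.png',s)
cv2.imwrite('pics/m7.png',np.vstack([cv2.resize(t[150:360,80:480],(800,420)),np.hstack([cv2.resize(I[y:y+90,x:x+133],(400,180*400//266),interpolation=cv2.INTER_CUBIC)[:180] for I,x,y in((s,220,155),(s,300,195))])])[:600])
from meas import *; import meas
meas.H={n:cv2.cvtColor(cv2.GaussianBlur(I,(3,3),0),cv2.COLOR_BGR2HSV) for n,I in(('top',t),('side',s))}
for n in P:
    try:
        m=cnt(n,(19,100,60),(32,255,255),{'top':(280,268,85,85),'side':(325,205,75,82)}[n]); print(n,'foot',*rect(plane(n,m,.030)[:,:2]))
        m=cnt(n,(12,60,126),(24,141,255),{'top':(365,170,50,80),'side':(255,185,50,30)}[n]); print(n,'small',*rect(plane(n,m,.104)[:,:2]))
    except Exception as e: print(n,e)
```

```text
t 52.6 pos [0.4778 0.2862 0.2526] jaw -0.3 q [-0.94  0.43  0.4   1.8  -0.2   0.95 -0.46] w 0.0854 F [-0.2  0.3  0.1]
 turn(6deg) [ 0.   -0.03 -0.07]  shift(30mm) AFTER turn [0. 0. 0.]  now [0. 0. 0.]
top foot [ 0.4521 -0.0126] size mm [55.5 55.4] x-axis deg 89.9
top small [ 0.6421 -0.1398] size mm [155.8  95.1] x-axis deg 0.0
side max() iterable argument is empty
```

View pics/m7.png

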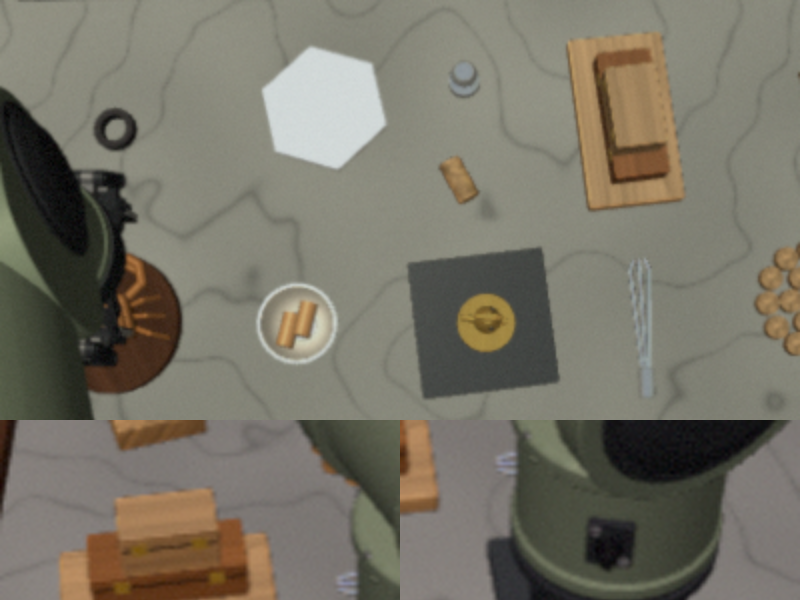

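Run:
```python
from h import *
from meas import *; import meas
t=cv2.imread('pics/top5.png')
print(plane('top',[[397.5,203]],.104),plane('top',[[396,208]],.06))
meas.H={'top':cv2.cvtColor(cv2.GaussianBlur(t,(3,3),0),cv2.COLOR_BGR2HSV)}
m=cnt('top',(12,60,126),(24,141,255),(380,181,32,47)); print('small',*rect(plane('top',m,.104)[:,:2]))
c=cv2.resize(t[165:260,350:440],None,fx=6,fy=6,interpolation=cv2.INTER_CUBIC); cv2.imwrite('pics/m8.png',c)
```

```text
[[ 0.65365401 -0.15448474  0.104     ]] [[ 0.65442137 -0.15811712  0.06      ]]
small [ 0.657  -0.1547] size mm [81.3 55.2] x-axis deg 0.2
```

View pics/m8.png

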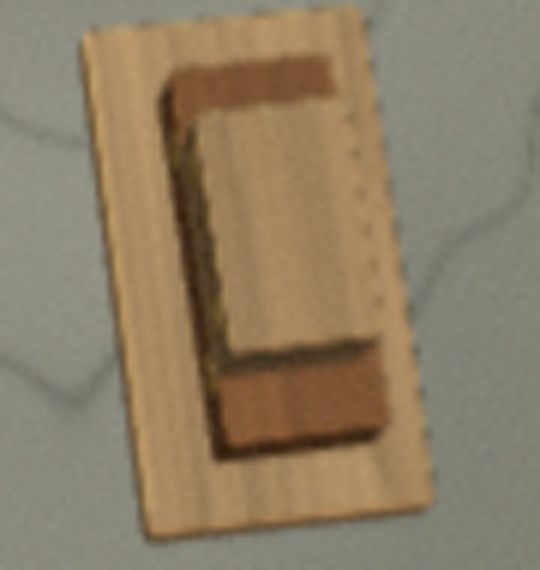

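```bash
python3 -c "
from h import *
print(bot.job_done()); print(monitor.observe()['clock'])"
```

```text
the job is handed in; nothing more can be done
None
the job is handed in; nothing more can be done
```

The rearrangement is complete and handed in at about 52.8 s of the 144 s allowed. I parked the small case on the hex tile and the opener on the trivet. I then moved the flat case to the oblong stand with the small case back on top, the crab to the round stand, and the opener to the square stand.

What the last checks showed:
- **Crab on the round stand:** about 1–2 mm from centre on the average of the two views. The views disagreed by about 10 mm in y; each alone puts it within about 6 mm of centre.
- **Opener on the square stand:** about 3 mm from centre and upright. This final check came from the top view only, because the arm blocked the side view.
- **Flat case on the oblong stand:** about 7 mm from centre along its length, within about 0.5° of the long direction.
- **Small case on the flat case:** about 2–3 mm from centre and parallel by eye. My final colour mask there merged with the stand, so I read the position from hand-picked corners instead.
- **Bowl and gripper:** the bowl sits at the same pixels as at the start. The gripper was open at z = 0.25 m, clear of everything.

The highest contact force I saw was about 33 N, a brief press while setting the opener on the trivet.

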